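# Prop the sprung hopper flap and take out the sleeve

## Robot

A 7-joint arm with a two-finger parallel gripper is mounted at the origin on a cart in front of the work surface, level with it; the furniture and walls round the work are solid. World frame = base frame: x ahead of the robot, y to its left, z up, the work surface at z = 0. Lengths are in m, angles in rad, forces in N, time in s.
With the tool pointing down it reaches from about 0.4 to 0.9 m from the base axis. Payload 5.5 kg.
Tool frame: the origin (TCP) lies midway between the tips of the shut fingers; the grasp point (between the pads) lies 19 mm behind it; z points along the fingers, y is the line along which they close (so a half turn about z gives the same grasp; the last joint's range is limited). The gripper opens to 92 mm and grips with 3 to 60 N. Pads are 19 mm wide; open, the fingers measure 130 mm over their backs; the gripper's body (75 mm by 190 mm) begins 47 mm behind the grasp point.
Start: joints at [1.537, 0.501, -0.427, 1.55, 0.221, 1.138, -0.21], TCP at [0.19, -0.622, 0.227] pointing down, gripper open.
Joint ranges: [-2.88, 2.88], [-0.31, 2.03], [-1.54, 1.56], [0.2, 2.42], [-1.41, 4.55], [0.19, 2.02], [-2.57, 2.57]. Speed limits (rad/s): [2.57, 2.57, 3.14, 3.14, 3.14, 3.14, 3.14].

## Interface

Orientations are given as a unit quaternion [x, y, z, w].
In Python, from cell import monitor, imaging, order gives the robot as it stands.
- The arm moves only by the tool drive_tool, never from a script. Its argument "increments" is a list of rows, each a list of 6 numbers: the shift along the tool's x, y, z in units of 40 mm (1.0 is 40 mm), then the turn, a rotation vector about the tool's x, y, z in degrees. A call has 1 to 20 rows; each row is the pose to reach, as a shift and turn from the pose commanded when the call began, along the tool's axes at that moment; what a row does not reach only later rows make up. A row lasts 1/8 s, in which the tool goes at most 62.5 mm and 10.7 degrees, less where a joint would pass 70% of its speed; a pose out of reach is approached as far as the arm can. A call with a gripper value outside its range is refused whole. "gripper" is the closure, from 0 (fully open) to 1 (shut), set as the call begins (left out, the last holds). The fingers move at their own pace and stop on an object; "force" is the grip in N (left out, the last holds). Time passes only in rows, so rows that repeat a pose let the fingers close. It gives the time, the measured TCP pose, the force, the opening and the grip force at its end, in the units of the state.
- monitor.get_state(): the state, without advancing time (a new reading comes with each control period).
- imaging.grab_frame(name): name is "side" or "top"; returns the picture (480x640x3 uint8, blue, green, red); there is no depth.
- imaging.get_calibration(name): a dict with "camera_matrix" (3x3 intrinsics, pixels), "R" (3x3) and "t" (3): a world point X has camera coordinates R X + t. Camera axes: x right, y down, z forward; pixel columns grow to the right and rows downward; lengths in m; the calibration is good to about 2 mm. A picture is of the moment at which its call begins. get_calibration takes no time and is no camera call.
- order.sign_off(): hands the job in; it is judged then, once.
The state is a dict: "time": time; "joints": joint angles; "dq": joint speeds; "effort": joint torques, N m; "eef_pos": TCP position; "orientation": TCP orientation; "wrist_force": force on the tool from outside, world axes, zero at the start; "moment": the same for the moment, N m; "finger_gap": finger opening in m; "grip_force": force on a finger pad.
Only numpy, scipy, OpenCV 4.12 (cv2) and the standard library are available. Lean on these libraries where they do the work, as an engineer would, in place of code of your own. Each camera call takes 0.05 s, during which the arm holds its last target. There are 200 camera calls.

## Task

The hopper's flap springs shut as soon as it is let go, and you have one hand: prop it well open with the blue carton, left standing upright on one of the hopper's two side ledges so that it alone holds the flap. Then take the slim metal sleeve out of the hopper and lay it flat inside the black tray without dropping it. Leave the flap propped and the other part where it lies in the hopper.

Things in the scene. Friction and masses are not known exactly. Their poses are not given: they have to be found in the camera images.
- hopper: grey sheet-metal parts hopper, fixed; 170 deep (x, front faces -x), 290 wide (y), origin on the bench under its centre; front face at x = -90, back face at x = +80. Two solid cheeks 50 wide (y = 95 to 145 and -95 to -145) enclose the open bin, 190 wide; its front wall is 6 thick with its top at z = 122
- bin_floor (a point): middle of the low front end of the bin's floor, where it meets the front wall (x = -84, z = 75 of the hopper; axes as the hopper). The floor rises 22 degrees towards +x; a rib 4 thick, 12 high along the middle (y = 0) parts it into two lanes, centred on y = +50 and y = -50 mm. One part lies in each lane, in either order
- hopper_flap (a joint): angle (rad) of the sprung flap over bin and cheeks: clear plastic plate 286 wide (y), 4 thick, 180 long from its hinge at the back to its free front edge. 0 = closed, sloping 9.5 degrees down to the front; grows as the front edge rises, stop at 1.15. Springs and weight always press it shut (about 2 N at the edge). Carton upright at the back of a ledge: about 0.9
- flap_hinge (a point): middle of the flap's hinge line (along the hopper's y), at x = +55, z = 153 of the hopper; the flap's underside passes through this line
- flap_lip (a point): middle of the flap's front edge, at its underside; closed it is at x = -122, z = 123 of the hopper, so the edge overhangs the front face by 32 mm over the whole width and can be lifted from below. A dark strip 8 mm high tops the edge, the underside is smooth.
- ledge_left (a point): middle of the level ledge, a recess under the flap on top of the left (+y) cheek, z = 125 of the hopper: 50 wide (y) and 86 long (x = -90 to -4); behind it the cheek rises 12 mm as a step
- ledge_right (a point): the same on the right (-y) cheek. The wide gripper has room at a lane only if the carton stands on the ledge of the far side from it.
- carton_mid (a point): centre of a stiff blue parts carton standing on end on the bench: 90 tall, 66 by 34 mm across, 0.12 kg. Its x axis points up, its y axis lies along the 66 mm side (roughly away from the robot at the start), its z axis along the 34 mm side (grasp across this one)
- sleeve_mid (a point): centre of the slim bright metal sleeve (a straight rod to look at), 99 long (its y axis), 10 thick, square-sided to the touch, 0.03 kg; it lies flat on the hopper floor in the middle of its lane, along the slope, its y axis pointing up the slope (to +x of the hopper)
- hood_mid (a point): centre of the other part in the hopper: a black connector hood 39 by 45 by 12 mm, flat on the floor in its lane; leave it
- tray_in (a point): centre of the inner floor of the fixed black tray, 4 mm above the bench: inside 142 long (x) by 82 wide (y), walls 4 thick, rim 20 mm above the bench. Its x axis lies along its length

How it is judged:
On the way:
1. the carton alone holds the flap open, hand off both, the sleeve still in the hopper (value of joint hopper_flap above 0.6 rad and contact force between carton and hopper_flap above 0.3 N and angle between carton_mid's own x axis and vertical below 0.15 rad and z of carton_mid in the frame of hopper above 0.155 m and (horizontal distance between carton_mid and ledge_left below 0.04 m or horizontal distance between carton_mid and ledge_right below 0.04 m) and contact force between each of the fingers, the arm and carton below 0.05 N and contact force between each of the arm, the fingers and hopper_flap below 0.05 N and distance of sleeve_mid from where it was at the start of the episode below 0.03 m), for 0.3 s.
At the end, for the whole second after the job is handed in: the carton stands upright (within 0.15 rad) on one of the ledges, its middle within 40 mm of the middle of that ledge, and presses on the flap, which is open by more than 0.6 rad; the sleeve lies flat (within 0.12 rad) on the floor of the tray, wholly inside its walls, at rest and released (value of joint hopper_flap above 0.6 rad and contact force between carton and hopper_flap above 0.3 N and angle between carton_mid's own x axis and vertical below 0.15 rad and z of carton_mid in the frame of hopper above 0.155 m and (horizontal distance between carton_mid and ledge_left below 0.04 m or horizontal distance between carton_mid and ledge_right below 0.04 m) and x of sleeve_mid in the frame of tray_in between -0.025 and 0.025 m and y of sleeve_mid in the frame of tray_in between -0.04 and 0.04 m and z of sleeve_mid in the frame of tray_in below 0.01 m and angle between sleeve_mid's own y axis and vertical between 1.45 and 1.69 rad and linear speed of each of sleeve, carton below 0.02 m/s); the robot touches nothing.
It fails at once if the other part in the hopper is moved more than 30 mm (distance of hood_mid from where it was at the start of the episode above 0.03 m).
It fails at once if the sleeve is dropped or thrown (moves freely faster than 0.8 m/s, a fall of more than 30 mm) (linear speed of sleeve above 0.8 m/s and contact force between the fingers and sleeve below 0.02 N).
It also fails if it takes over 72 s, if anything falls off the work surface, if the arm or the gripper's body presses on something with over 40 N, if the wrist force passes 120 N, or if a joint passes its speed limit or range.

## Working session

There is one attempt and no reset: what is moved stays moved. The work goes in short steps, Python scripts to look and compute and a tool call to move; the robot and the scene stay as the last step left them, time stands still between calls to the robot, and variables do not carry over. Pictures are saved under pics/ and viewed, at most 10 in all, crops included, and the job is handed in when it is done.

Besides the shell and the picture viewer there is one more tool, called after "Call:" as name(argument=value, ...), one argument or row to a line, values as JSON. drive_tool: Moves the arm, as the interface text tells. Its arguments: {"type":"object","properties":{"increments":{"type":"array","items":{"type":"array","items":{"type":"number"}}},"gripper":{"type":"number"},"force":{"type":"number"}},"required":["increments"]}

```bash
mkdir -p pics; python3 - <<'E'
from cell import monitor, imaging
import cv2
for n in("side","top"):
    cv2.imwrite(f"pics/{n}0.png",imaging.grab_frame(n)); c=imaging.get_calibration(n); print(n,c)
s=monitor.get_state(); print(s)
E
```

```text
side {'camera_matrix': array([[518.10805314,   0.        , 308.56221661],
       [  0.        , 518.10805314, 243.36519801],
       [  0.        ,   0.        ,   1.        ]]), 'R': array([[-0.99917866, -0.03508807,  0.02026884],
       [-0.03567129,  0.52433878, -0.85076225],
       [ 0.01922387, -0.8507865 , -0.52515975]]), 't': array([0.52550702, 0.13331497, 1.47576844])}
top {'camera_matrix': array([[559.43904297,   0.        , 324.02214255],
       [  0.        , 559.43904297, 239.16504045],
       [  0.        ,   0.        ,   1.        ]]), 'R': array([[ 0.04946007, -0.99876716, -0.00422716],
       [-0.97643654, -0.04746323, -0.21052062],
       [ 0.21006045,  0.01453992, -0.97758028]]), 't': array([-0.02189597,  0.56752339,  1.30849833])}
{'time': 0.1, 'joints': array([ 1.53719553,  0.50172357, -0.42686197,  1.55134197,  0.22083132,
        1.13834393, -0.21028483]), 'dq': array([ 3.61544183e-04, -1.48345925e-03, -9.67152256e-04, -3.07437012e-05,
       -7.77518859e-04,  1.37545747e-03, -1.41425180e-03]), 'effort': array([-1.13317429e-02, -5.67872536e+01, -5.83914354e+00, -2.79914045e+01,
       -6.91689597e-02,  2.41673912e-02,  3.30404487e-05]), 'eef_pos': array([ 0.18989502, -0.62097283,  0.2258075 ]), 'orientation': array([ 9.88999326e-01,  1.47917434e-01, -1.08684344e-04, -8.68568347e-04]), 'wrist_force': array([-1.0244099 ,  0.32400166, -0.43295166]), 'moment': array([-0.01486016,  0.0022058 , -0.00946145]), 'grip_force': 0.0, 'finger_gap': 0.09185811868869485}
```

View pics/side0.png

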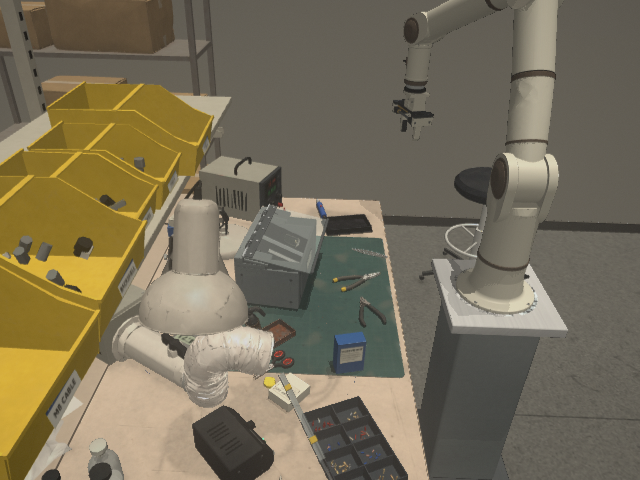

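View pics/top0.png

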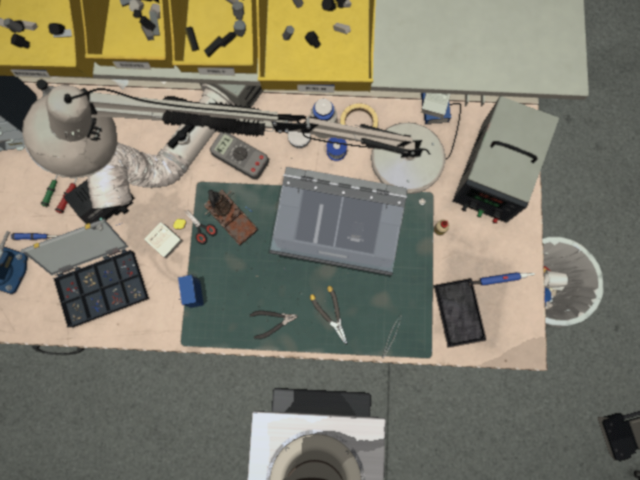

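The side view shows the hopper, the carton (350,355) and the tray (350,225). In the top view the carton is at (190,291), the tray at (460,312), and the sleeve at about (320,225), which is the hopper's left (+y) lane. So the carton belongs on the right ledge.

```bash
python3 - <<'E'
import cv2
t=cv2.imread("pics/top0.png"); s=cv2.imread("pics/side0.png")
cv2.imwrite("pics/tc.png",cv2.resize(t[155:285,260:420],None,fx=4.6,fy=4.6,interpolation=cv2.INTER_CUBIC))
a=cv2.resize(t[265:355,165:225],None,fx=5,fy=5,interpolation=cv2.INTER_CUBIC)
b=cv2.resize(t[265:355,425:500],None,fx=5,fy=5,interpolation=cv2.INTER_CUBIC)
cv2.imwrite("pics/ab.png",cv2.hconcat([a,b]))
E
```

```text
(no output)
```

View pics/tc.png

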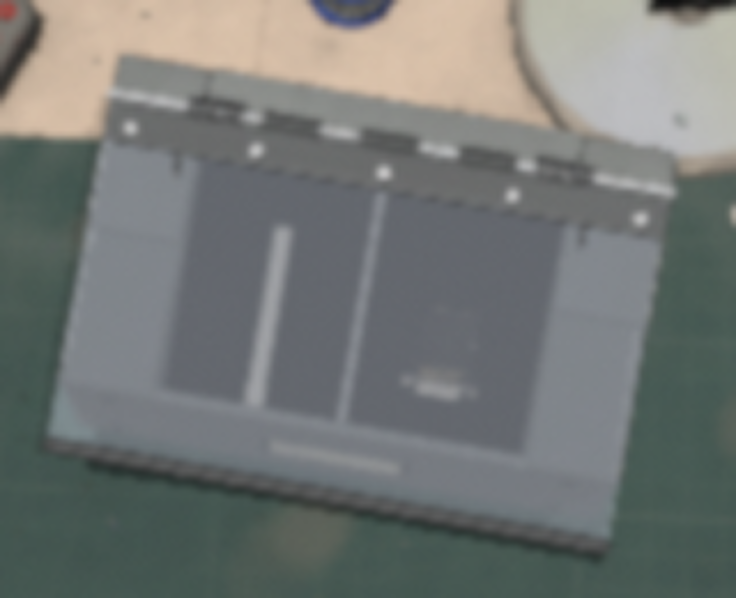

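View pics/ab.png

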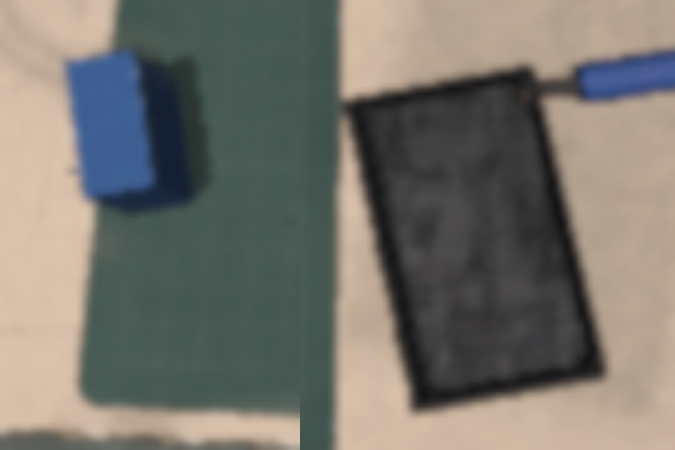

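Crop 1: the bin front corners are at (163,388) and (522,452), the flap lip ends at (48,452) and (603,555), and the sleeve runs (283,228)–(256,405). Crop 2: the carton's top corners are (67,63), (135,52), (155,188), (87,200), and the tray's outer corners are (348,103), (530,70), (605,375), (415,408).

```bash
cat > h.py <<'E'
import numpy as np
from cell import monitor, imaging
from scipy.spatial.transform import Rotation as Ro
from scipy.optimize import least_squares
def ray(n,uv,z):
    c=imaging.get_calibration(n);R=c["R"];C=-R.T@c["t"]
    d=R.T@np.linalg.inv(c["camera_matrix"])@[*uv,1];return C+d*(z-C[2])/d[2]
def proj(n,X):
    c=imaging.get_calibration(n);p=c["camera_matrix"]@(c["R"]@np.asarray(X)+c["t"]);return p[:2]/p[2]
def st():
    s=monitor.get_state();R=Ro.from_quat(s["orientation"]).as_matrix();return s,R
def rows(target,yaw_y,R=None,p=None):
    """tool down, tool y axis at world angle yaw_y -> shift(40mm units), rotvec deg (from p,R)"""
    s,R0=st();R=R0 if R is None else R;p=s["eef_pos"] if p is None else p
    y=np.array([np.cos(yaw_y),np.sin(yaw_y),0]);z=np.array([0,0,-1.]);T=np.c_[np.cross(y,z),y,z]
    if (T[:,1]@R[:,1])<0:T[:,:2]*=-1
    return R.T@(np.array(target)-p)/.04, Ro.from_matrix(R.T@T).as_rotvec(degrees=True)
E
python3 - <<'E'
from h import *
A=lambda p:(260+p[0]/4.6,155+p[1]/4.6)
B=lambda p:(165+p[0]/5,265+p[1]/5); T=lambda p:(425+(p[0]-300)/5,265+p[1]/5)
obs=[((163,388),(-.084,.095,.122)),((522,452),(-.084,-.095,.122)),((48,452),(-.122,.143,.123)),((603,555),(-.122,-.143,.123)),((645,318),(-.004,-.145,.131)),((97,232),(-.004,.145,.131))]
def f(q):
    c,s=np.cos(q[2]),np.sin(q[2]);r=[]
    for o,X in obs: r+=list(proj("top",[q[0]+c*X[0]-s*X[1],q[1]+s*X[0]+c*X[1],X[2]])-A(o))
    return r
q=least_squares(f,[.65,0,-.1],loss='soft_l1');print("hopper",q.x,np.round(q.fun,1))
print("origin back corners",*[ray("top",A(p),.153) for p in((120,57),(675,155))])
h=q.x;c,s=np.cos(h[2]),np.sin(h[2]);M=np.array([[c,-s],[s,c]])
for n,p,z in(("sl_top",(283,228),.118),("sl_bot",(256,405),.085)):
    w=ray("top",A(p),z);print(n,w,"hop",M.T@(w[:2]-h[:2]))
for n,K,pp,z in(("carton",B,[(67,63),(135,52),(155,188),(87,200)],.09),("tray",T,[(348,103),(530,70),(605,375),(415,408)],.02)):
    P=np.array([ray("top",K(p),z)[:2] for p in pp]);e=P[0]+P[1]-P[2]-P[3]
    print(n,P.mean(0),"long dir deg",np.degrees(np.arctan2(e[1],e[0])),np.linalg.norm(P-np.roll(P,1,0),axis=1))
s_,R=st();print(R)
for n,P in(("ledgeR",(-.047,-.12)),("ledgeL",(-.047,.12)),("lipmid",(-.122,0))):print(n,h[:2]+M@np.array(P))
E
```

```text
hopper [ 0.6187519  -0.02937567 -0.12820385] [-1.8  1.3  0.6  1.5 -0.2 -0.4  1.1 -1.3  0.9  0.4 -2.1 -2. ]
origin back corners [0.71549759 0.10184957 0.153     ] [ 0.67701425 -0.18127438  0.153     ]
sl_top [0.63913197 0.01516921 0.118     ] hop [0.01451761 0.04678496]
sl_bot [0.5521434  0.02515924 0.085     ] hop [-0.0730343   0.04557125]
carton [0.4237464  0.32050686] long dir deg 14.019838729435603 [0.06580355 0.03229807 0.06537788 0.03202186]
tray [ 0.40938003 -0.33476259] long dir deg 13.18812674210651 [0.15056474 0.09234224 0.15158383 0.09406404]
[[ 9.56240842e-01  2.92580297e-01 -4.71930289e-04]
 [ 2.92580674e-01 -9.56239356e-01  1.68587440e-03]
 [ 4.19753162e-05 -1.75017964e-03 -9.99998468e-01]]
ledgeR [ 0.55679527 -0.14238176]
ledgeL [0.58747998 0.09564859]
lipmid [ 0.49775314 -0.01377761]
```

Call:
drive_tool(
  increments=[
    [8.6, -8.4, -3.2, 0, 0, 0],
    [8.6, -8.4, -3.2, 0, 0, 0],
    [8.6, -8.4, -3.2, 0, 0, 0],
    [8.6, -8.4, -3.2, 0, 0, 0],
    [8.6, -8.4, -3.2, 0, 0, 0],
    [8.6, -8.4, -3.2, 0, 0, 0],
    [8.6, -8.4, -3.2, 0, 0, 0],
    [8.6, -8.4, -3.2, 0, 0, 0],
    [8.6, -8.4, -3.2, 0, 0, 0],
    [8.6, -8.4, -3.2, 0, 0, 0],
  ],
  gripper=0,
  force=25,
)

```text
time: 1.35
eef_pos: [0.4203, -0.2, 0.3544]
orientation: [0.989, 0.148, -0.0, 0.0]
wrist_force: [-0.1, 0.2, -0.7]
finger_gap: 0.0918
grip_force: 0.0
```

```bash
python3 - <<'E'
from h import *
s,R=st();print(s["time"],s["joints"].round(3),s["eef_pos"].round(3),R.round(3))
E
```

```text
1.35 [ 1.111  0.061 -0.751  1.812  0.044  1.286 -0.925] [ 0.42  -0.2    0.354] [[ 0.956  0.293 -0.001]
 [ 0.293 -0.956 -0.   ]
 [-0.001  0.    -1.   ]]
```

```bash
cat > k.py <<'E'
from h import *
D=[([1.5372,.50172,-.42686,1.55134,.22083,1.13834,-.21028],[.189895,-.620973,.2258]),([1.111,.061,-.751,1.812,.044,1.286,-.925],[.4203,-.2,.3544])]
def chain(q,sg):
    M=[];R=np.eye(3)
    for i in range(7):
        R=R@Ro.from_euler("zy"[i%2],sg[i]*q[i]).as_matrix();M.append(R.copy())
    return M
E
python3 - <<'E'
from k import *
import itertools
s,R=st();D[1]=(s["joints"],s["eef_pos"])
Rt=[Ro.from_quat([9.88999e-01,1.479174e-01,-1.087e-4,-8.686e-4]).as_matrix(),R]
out=[]
for sg in itertools.product([1,-1],repeat=7):
    Ms=[chain(q,sg) for q,_ in D]
    T=[M[6].T@r for M,r in zip(Ms,Rt)]
    e=Ro.from_matrix(T[0].T@T[1]).magnitude()
    A=[];b=[]
    for M,(q,p) in zip(Ms,D):
        A.append(np.c_[[0,0,1],M[1][:,2],M[3][:,2],M[5][:,2]]);b+=list(p)
    x,r,*_=np.linalg.lstsq(np.vstack(A),np.array(b),rcond=None)
    out.append((e,sg,x.round(3),r,T[0]))
out.sort(key=lambda o:o[0]+5*np.sqrt(o[3][0]) if len(o[3]) else 9)
for o in out[:4]:print(o[0],o[1:4],o[4].round(2).tolist())
E
```

```text
9.101887521801328e-06 ((-1, 1, -1, 1, -1, 1, -1), array([28.149,  0.615,  0.469, 28.271]), array([0.00027484])) [[0.0, -1.0, 0.0], [1.0, 0.0, -0.0], [0.0, 0.0, 1.0]]
0.37721021597399396 ((-1, 1, -1, 1, 1, 1, -1), array([-0.095,  0.514,  0.46 , -0.068]), array([0.00030231])) [[0.16, -0.98, -0.12], [0.91, 0.2, -0.37], [0.39, -0.05, 0.92]]
0.0008760148093519743 ((1, -1, 1, -1, 1, -1, 1), array([ 2.70392e+02,  2.64100e+00, -2.61000e-01,  2.72670e+02]), array([0.01425202])) [[-0.56, 0.83, 0.0], [-0.83, -0.56, 0.0], [0.0, 0.0, 1.0]]
0.5653697315333108 ((-1, 1, -1, 1, -1, -1, 1), array([ 0.02 ,  0.629,  0.548, -0.17 ]), array([0.00036446])) [[-0.07, 0.66, 0.74], [0.98, -0.07, 0.16], [0.16, 0.74, -0.65]]
```

Call:
drive_tool(
  increments=[
    [1, -4, 0, 15, -10, 0],
    [1, -4, 0, 15, -10, 0],
    [1, -4, 0, 15, -10, 0],
  ],
)

```text
time: 1.72
eef_pos: [0.4122, -0.0352, 0.3531]
orientation: [0.977, 0.144, -0.107, -0.119]
wrist_force: [-0.2, 0.3, -0.8]
finger_gap: 0.0917
grip_force: 0.0
```

```bash
python3 - <<'E'
from h import *
s,R=st();print(s["time"],s["joints"].tolist(),s["eef_pos"].tolist(),s["orientation"].tolist())
E
```

```text
1.725 [0.9163578602426182, 0.209373357707139, -0.8675702800801155, 1.742494930046748, -0.03376498877734768, 1.520118026033837, -1.2319583481562384] [0.41222494802234066, -0.035208745031227534, 0.3530777516654735] [0.9765144118299192, 0.14446248083830285, -0.10682325307562343, -0.11890747546244282]
```

Call:
drive_tool(
  increments=[
    [1, -4, 0, 20, 15, 0],
    [1, -4, 0, 20, 15, 0],
    [1, -4, 0, 20, 15, 0],
  ],
)

```text
time: 2.1
eef_pos: [0.4078, 0.125, 0.3883]
orientation: [0.947, 0.106, -0.0, -0.303]
wrist_force: [-0.3, 0.1, 0.6]
finger_gap: 0.0919
grip_force: 0.0
```

```bash
python3 - <<'E'
from h import *
s,R=st();print(s["time"],s["joints"].tolist(),s["eef_pos"].tolist(),s["orientation"].tolist())
E
```

```text
2.1 [1.0487136186430037, 0.03252226553725823, -0.9250313947013203, 1.9120877119982695, -0.5796400919910923, 1.403222072615532, -1.07029142215596] [0.4077983693970361, 0.12501816451626818, 0.38833536095175386] [0.9471117586276591, 0.10571633169304329, -0.00038153106559539804, -0.30299047562033293]
```

```bash
cat > k.py <<'E'
from h import *
S=[-1,1,-1,1,-1,1,-1]
D=[([1.53719553,0.50172357,-0.42686197,1.55134197,0.22083132,1.13834393,-0.21028483],[0.18989502,-0.62097283,0.2258075]),
([0.9163578602426182,0.209373357707139,-0.8675702800801155,1.742494930046748,-0.03376498877734768,1.520118026033837,-1.2319583481562384],[0.41222494802234066,-0.035208745031227534,0.3530777516654735]),
([1.0487136186430037,0.03252226553725823,-0.9250313947013203,1.9120877119982695,-0.5796400919910923,1.403222072615532,-1.07029142215596],[0.4077983693970361,0.12501816451626818,0.38833536095175386]),
([1.111,.061,-.751,1.812,.044,1.286,-.925],[.4203,-.2,.3544])]
TL=np.array([[0,-1,0],[1,0,0],[0,0,1.]])
def chain(q):
    M=[];R=np.eye(3)
    for i in range(7):
        R=R@Ro.from_euler("zy"[i%2],S[i]*q[i]).as_matrix();M.append(R)
    return M
def cols(q):
    M=chain(q);return np.c_[[0,0,1],M[1][:,2],M[3][:,2],M[5][:,2],M[2][:,0],M[3][:,0],M[5][:,0]]
X=np.linalg.lstsq(np.vstack([cols(q) for q,_ in D]),np.concatenate([p for _,p in D]),rcond=1e-6)[0]
def fk(q): return cols(q)@X, chain(q)[6]@TL
lo=np.array([-2.88,-.31,-1.54,.2,-1.41,.19,-2.57])+.05;hi=np.array([2.88,2.03,1.56,2.42,4.55,2.02,2.57])-.05
def Rtool(head,tilt):
    "tilt from down (rad) toward world heading, tool y horizontal"
    z=np.array([np.sin(tilt)*np.cos(head),np.sin(tilt)*np.sin(head),-np.cos(tilt)])
    y=np.array([np.sin(head),-np.cos(head),0]);return np.c_[np.cross(y,z),y,z]
def ik(p,R,q0,reg=.01,flip=False):
    def f(q):
        a,b=fk(q);return np.r_[(a-p)*10,Ro.from_matrix(b.T@R).as_rotvec()*3,reg*(q-q0)]
    r=least_squares(f,np.clip(q0,lo,hi),bounds=(lo,hi));return r.x,np.abs(r.fun[:6]).max()
E
python3 - <<'E'
from k import *
print(X.round(4),[np.abs(cols(q)@X-p).max().round(4) for q,p in D])
q=np.array(D[2][0]);ch=np.radians(14);hy=-.13
g=lambda p,R:np.array(p)+R[:,2]*.019
for t in(45,60,75,90):
  t=np.radians(t)
  for nm,p,h in(("carton",[.411,.317,.04],ch),("lip",[.485,-.10,.075],hy),("ledge",[.545,-.14,.165],hy)):
    R=Rtool(h,t)
    for b,q0 in(("norm",[-.3,.5,0,1.6,0,.5,0]),("flip",[-.3,.5,0,1.8,3.0,.9,0]),("flipT",[-.3,.5,.0,1.8,3.0,.9,-3.1]),("L",[.5,.3,-.9,1.9,-.9,1.2,-1]),("side",[-.6,.3,.9,1.9,1,1.2,1])):
      for RR,hb in((R,0),(R*np.array([-1,-1,1]),1)):
        x,e=ik(g(p,R),RR,np.array(q0))
        if e<2e-2:print(nm,round(np.degrees(t)),b,hb,x.round(2))
E
```

```text
[ 0.2007  0.4974  0.4001  0.3374  0.016  -0.1144 -0.0007] [np.float64(0.0026), np.float64(0.0023), np.float64(0.0066), np.float64(0.0201)]
```

Call:
drive_tool(
  increments=[
    [0, 0, -1, -15, 20, 0],
    [0, 0, -1, -15, 20, 0],
    [0, 0, -1, -15, 20, 0],
  ],
)

```text
time: 2.48
eef_pos: [0.4123, 0.0977, 0.4171]
orientation: [0.968, 0.062, 0.13, -0.204]
wrist_force: [-0.8, 1.2, -0.4]
finger_gap: 0.0922
grip_force: 0.0
```

```bash
python3 - <<'E'
from h import *
s,R=st();print(s["time"],s["joints"].tolist(),s["eef_pos"].tolist(),s["orientation"].tolist())
E
```

```text
2.475 [0.7014604791078848, -0.2715013689698564, -0.4875854353663853, 2.0208702898730304, -0.6256675010201829, 1.2715706579911001, -1.0592831753745335] [0.41233280289543767, 0.0977210233438325, 0.4170588205805182] [0.968218820239365, 0.06235944786127134, 0.1304349982420197, -0.20408411655573272]
```

Call:
drive_tool(
  increments=[
    [0, -1, -1, -15, 20, -25],
    [0, -1, -1, -15, 20, -25],
    [0, -1, -1, -15, 20, -25],
  ],
)

```text
time: 2.85
eef_pos: [0.4168, 0.1109, 0.4281]
orientation: [0.967, 0.103, 0.158, -0.172]
wrist_force: [-1.0, -0.6, 0.5]
finger_gap: 0.0917
grip_force: 0.0
```

```bash
python3 - <<'E'
from h import *
s,R=st();print(s["time"],s["joints"].tolist(),s["eef_pos"].tolist(),s["orientation"].tolist());print(R.round(3))
E
```

```text
2.85 [0.017480470252726487, -0.29156062224155965, -0.02489492470845322, 2.030272606375896, -0.41915509267947143, 1.1404686840990979, -1.2403066350116059] [0.4167595729039132, 0.11094237687864114, 0.4280554864468886] [0.9668922247583317, 0.10267694091371947, 0.15798340341295627, -0.1720991451243827]
[[ 0.929  0.253  0.27 ]
 [ 0.144 -0.92   0.365]
 [ 0.341 -0.3   -0.891]]
```

```bash
cat > fit.py <<'E'
from k import *
D+=[([0.7014604791078848,-0.2715013689698564,-0.4875854353663853,2.0208702898730304,-0.6256675010201829,1.2715706579911001,-1.0592831753745335],[0.41233280289543767,0.0977210233438325,0.4170588205805182]),
([0.017480470252726487,-0.29156062224155965,-0.02489492470845322,2.030272606375896,-0.41915509267947143,1.1404686840990979,-1.2403066350116059],[0.4167595729039132,0.11094237687864114,0.4280554864468886])]
def tryc(names):
    def cc(q):
        M=[np.eye(3)]+chain(q);return np.c_[tuple(M[i][:,a] for i,a in names)]
    x=np.linalg.lstsq(np.vstack([cc(q) for q,_ in D]),np.concatenate([p for _,p in D]),rcond=1e-9)[0]
    return x.round(4),max(np.abs(cc(q)@x-p).max() for q,p in D).round(4)
z=[(0,2),(2,2),(4,2),(6,2)]
for ex in([(2,0)],[(1,0)],[(3,0),(4,0)],[(1,0),(2,0)],[(1,0),(3,0),(4,0)],[(1,0),(3,0),(4,0),(6,0)],[(2,0),(3,0),(4,0),(5,0),(6,0)],[(1,0),(2,0),(3,0),(4,0),(5,0),(6,0)],[(1,1),(3,1),(5,1)],[(1,0),(1,1),(3,1),(5,1)]):
    print(ex,*tryc(z+ex))
E
python3 fit.py
```

```text
[(2, 0)] [0.3273 0.4989 0.4409 0.3448 0.0268] 0.0193
[(1, 0)] [0.3288 0.4987 0.4394 0.3478 0.0282] 0.0203
[(3, 0), (4, 0)] [ 0.2453  0.4486  0.4217  0.3235  0.0085 -0.1103] 0.0191
[(1, 0), (2, 0)] [0.3292 0.4985 0.4388 0.3475 0.0149 0.0142] 0.0202
[(1, 0), (3, 0), (4, 0)] [ 0.311   0.4855  0.4134  0.3454  0.0272  0.0198 -0.0224] 0.0196
[(1, 0), (3, 0), (4, 0), (6, 0)] [ 0.3094  0.4863  0.3893  0.3511  0.0275  0.0204 -0.0224 -0.0224] 0.018
[(2, 0), (3, 0), (4, 0), (5, 0), (6, 0)] [ 0.291   0.4751  0.4225  0.375   0.0219 -0.0132 -0.0536 -0.0348 -0.0101] 0.015
[(1, 0), (2, 0), (3, 0), (4, 0), (5, 0), (6, 0)] [ 0.2929  0.4754  0.4484  0.3741 -0.0149  0.0366 -0.0371 -0.0587 -0.0343
 -0.0077] 0.0152
[(1, 1), (3, 1), (5, 1)] [ 3.465e-01  5.057e-01  4.707e-01  3.638e-01 -1.470e-02 -1.180e-02
 -4.000e-04] 0.0001
[(1, 0), (1, 1), (3, 1), (5, 1)] [ 3.465e-01  5.057e-01  4.707e-01  3.638e-01 -0.000e+00 -1.470e-02
 -1.180e-02 -4.000e-04] 0.0001
```

```bash
python3 - <<'E'
import re
t=open('k.py').read()
t=re.sub(r"D=\[.*?\)\]\n","",t,flags=re.S)
t=re.sub(r"def cols.*?rcond=1e-6\)\[0\]\n","""X=np.array([.3465,.5057,.4707,.3638,-.0147,-.0118,-.0004])
def cols(q):
    M=chain(q);return np.c_[[0,0,1],M[1][:,2],M[3][:,2],M[5][:,2],M[0][:,1],M[2][:,1],M[4][:,1]]
""",t,flags=re.S)
t=t.replace("D=[([1.537","")
open('k.py','w').write(t)
E
cat > p.py <<'E'
from k import *
s,R0=st();a,b=fk(s["joints"]);print(np.abs(a-s["eef_pos"]).max(),np.abs(b-R0).max())
rng=np.random.default_rng(0)
for t in(30,40,50,60,75,90):
  for nm,p,h in(("carton",[.411,.317,.04],np.radians(14)),("lip",[.485,-.10,.075],-.13),("ledge",[.545,-.14,.165],-.13)):
    R=Rtool(h,np.radians(t));sol=[]
    for RR,hb in((R,0),(R*np.array([-1,-1,1]),1)):
      for _ in range(12):
        q0=rng.uniform(lo,hi);x,e=ik(np.array(p)+R[:,2]*.019,RR,q0,1e-4)
        if e<5e-3 and not any(np.abs(x-y).max()<.5 for _,y in sol):sol.append((hb,x))
    print(t,nm,len(sol));[print("   ",hb,x.round(2)) for hb,x in sol[:4]]
E
python3 p.py
```

```text
6.572431000101409e-05 3.885780586188048e-16
30 carton 5
    0 [-0.75  0.5  -0.18  2.37  1.93  0.43  2.18]
    0 [-0.12  0.72 -0.92  2.35  1.85  0.83  2.46]
    1 [ 0.21  1.4  -1.49  2.34  2.    1.56 -0.35]
    1 [-0.76  0.5  -0.18  2.37  1.93  0.42 -0.96]
30 lip 0
30 ledge 3
    0 [-0.35  0.26  0.65  2.3  -1.11  0.24 -0.41]
    0 [ 1.03  0.33 -0.88  2.26  1.    0.24 -2.39]
    1 [ 1.03  0.33 -0.88  2.26  1.    0.24  0.75]
40 carton 0
40 lip 0
40 ledge 0
50 carton 0
50 lip 0
50 ledge 0
60 carton 0
60 lip 0
60 ledge 0
75 carton 0
75 lip 0
75 ledge 0
90 carton 3
    0 [-1.85  1.5   0.33  2.33  1.78  1.31  0.86]
    1 [-1.19  1.39 -0.12  2.32  2.05  1.97 -2.  ]
    1 [-1.73  1.46  0.26  2.33  1.81  1.43 -2.24]
90 lip 0
90 ledge 0
```

```bash
cat >> k.py <<'E'
H=np.array([.6185,-.0292]);HY=-.130
def hw(x,y,z):
    c,s=np.cos(HY),np.sin(HY);return np.array([H[0]+c*x-s*y,H[1]+s*x+c*y,z])
E
cat > p.py <<'E'
from k import *
rng=np.random.default_rng(0)
for t in(60,75,85):
  for nm,p in(("stage",hw(-.190,-.125,.045)),("ledge",hw(-.05,-.125,.17))):
    R=Rtool(HY+np.pi/2,np.radians(t));sol=[]
    for RR,hb in((R,0),(R*np.array([-1,-1,1]),1)):
      for _ in range(25):
        q0=rng.uniform(lo,hi);x,e=ik(np.array(p)+R[:,2]*.019,RR,q0,1e-4)
        if e<5e-3 and not any(np.abs(x-y).max()<.6 for _,y in sol):sol.append((hb,x))
    print(t,nm,len(sol));[print("   ",hb,x.round(2)) for hb,x in sol[:6]]
s,R=st();print(s["joints"].round(2))
R=Rtool(np.radians(14),0)
for RR in(R,R*[-1,-1,1]):print(ik([.4237,.3205,.041],RR,s["joints"],1e-3))
E
python3 p.py
```

```text
60 stage 5
    0 [ 0.93  0.92 -0.16  1.86 -0.69  1.22  1.19]
    0 [ 1.55  1.29 -1.03  1.84  0.17  1.06  0.42]
    0 [ 0.28  1.08  0.68  1.89 -1.15  1.7   1.58]
    1 [ 1.08  0.95 -0.36  1.86 -0.55  1.15 -2.08]
    1 [ 0.47  0.97  0.41  1.88 -1.01  1.51 -1.67]
60 ledge 5
    0 [ 0.98  0.86 -0.46  1.59 -0.58  1.34  0.76]
    0 [ 1.42  1.36 -1.36  1.58  0.28  1.26  0.07]
    0 [ 0.26  0.91  0.61  1.62 -1.14  1.78  1.17]
    1 [ 1.13  0.94 -0.7   1.59 -0.4   1.27 -2.52]
    1 [ 0.63  0.81  0.06  1.61 -0.87  1.52 -2.15]
75 stage 6
    0 [ 1.22  1.16 -0.48  1.74 -0.48  1.31  1.03]
    0 [ 1.75  1.9  -1.44  1.72  0.6   1.41  0.04]
    0 [ 0.67  1.1   0.23  1.76 -0.95  1.64  1.46]
    1 [ 0.33  1.27  0.68  1.77 -1.19  1.97 -1.48]
    1 [ 0.96  1.09 -0.15  1.75 -0.73  1.44 -1.88]
    1 [ 1.41  1.28 -0.75  1.73 -0.22  1.24 -2.34]
75 ledge 5
    0 [ 1.45  1.56 -1.4   1.51  0.21  1.35  0.12]
    0 [ 0.68  0.96  0.04  1.54 -0.97  1.7   1.06]
    0 [ 1.08  1.05 -0.56  1.52 -0.6   1.46  0.79]
    1 [ 0.85  0.97 -0.2   1.53 -0.84  1.6  -2.18]
    1 [ 1.23  1.15 -0.82  1.51 -0.4   1.38 -2.52]
85 stage 5
    0 [ 1.74  1.94 -1.36  1.64  0.45  1.45  0.16]
    0 [ 0.5   1.29  0.47  1.68 -1.1   1.97  1.61]
    0 [ 1.31  1.33 -0.59  1.65 -0.41  1.4   0.97]
    1 [ 0.78  1.21  0.1   1.67 -0.9   1.72 -1.72]
    1 [ 1.55  1.54 -0.94  1.65 -0.04  1.34 -2.52]
85 ledge 5
    0 [ 1.26  1.29 -0.86  1.47 -0.42  1.45  0.63]
    0 [ 0.68  1.07  0.07  1.49 -1.05  1.85  1.1 ]
    0 [ 1.46  1.75 -1.49  1.46  0.24  1.42  0.09]
    1 [ 1.17  1.21 -0.71  1.47 -0.55  1.5  -2.41]
    1 [ 0.72  1.06  0.01  1.49 -1.02  1.82 -2.06]
[ 0.02 -0.29 -0.02  2.03 -0.42  1.14 -1.24]
(array([-0.78524782,  0.524885  ,  0.10734568,  1.98981067, -0.09108557,
        0.63137473, -1.9451168 ]), np.float64(7.425476709074356e-07))
(array([ 0.52001739,  0.77951545, -0.61680843,  2.32821069, -1.36      ,
        0.24      , -2.52      ]), np.float64(1.5404042337653892))
```

```bash
cat >> k.py <<'E'
def mv(p,R):
    s,R0=st();print("t",s["time"],"shift",(R0.T@(np.array(p)-s["eef_pos"])/.04).round(2),"rot",Ro.from_matrix(R0.T@R).as_rotvec(degrees=True).round(1))
E
python3 -c "
from k import *
mv([.4237,.3205,.17],Rtool(np.radians(14),0))"
```

```text
t 2.85 shift [-1.28 -2.84  7.71] rot [-17.5 -20.6  -1.8]
```

Call:
drive_tool(
  increments=[
    [-0.3, -0.7, 1.9, -4.4, -5.1, 0],
    [-0.6, -1.4, 3.8, -8.8, -10.3, -1],
    [-1, -2.1, 5.7, -13, -15.4, -1],
    [-1.28, -2.84, 7.7, -17.5, -20.6, -1.8],
    [-1.28, -2.84, 7.7, -17.5, -20.6, -1.8],
    [-1.28, -2.84, 7.7, -17.5, -20.6, -1.8],
    [-1.28, -2.84, 7.7, -17.5, -20.6, -1.8],
    [-1.28, -2.84, 7.7, -17.5, -20.6, -1.8],
    [-1.28, -2.84, 7.7, -17.5, -20.6, -1.8],
  ],
)

```text
time: 3.98
eef_pos: [0.424, 0.3216, 0.1726]
orientation: [0.993, 0.122, 0.001, -0.001]
wrist_force: [-0.3, -0.1, -0.6]
finger_gap: 0.0922
grip_force: 0.0
```

```bash
python3 -c "
from k import *
s,R=st();print(s['joints'].round(2),s['eef_pos']);print(proj('top',[.4237,.3205,.09]),proj('side',[.4237,.3205,.045]))
mv([.4237,.3205,.044],Rtool(np.radians(14),0))
"
```

```text
[-0.29  0.36 -0.5   1.9   0.21  0.93 -2.21] [0.42398667 0.32160351 0.17260837]
[187.19316989 290.09874462] [348.62051117 351.54421328]
t 3.975 shift [-0.02  0.03  3.22] rot [-0.1 -0.1  0. ]
```

Call:
drive_tool(
  increments=[
    [0, 0, 1, 0, 0, 0],
    [0, 0, 2, 0, 0, 0],
    [0, 0, 2.8, 0, 0, 0],
    [0, 0, 3.2, 0, 0, 0],
    [0, 0, 3.2, 0, 0, 0],
  ],
)

```text
time: 4.6
eef_pos: [0.4223, 0.3223, 0.0428]
orientation: [0.992, 0.123, -0.001, -0.0]
wrist_force: [0.5, 0.1, 0.1]
finger_gap: 0.0919
grip_force: 0.0
```

Call:
drive_tool(
  increments=[
    [0, 0, 0, 0, 0, 0],
    [0, 0, 0, 0, 0, 0],
    [0, 0, 0, 0, 0, 0],
    [0, 0, 0, 0, 0, 0],
    [0, 0, 0, 0, 0, 0],
    [0, 0, 0, 0, 0, 0],
  ],
  gripper=1,
  force=25,
)

```text
time: 5.35
eef_pos: [0.4221, 0.3229, 0.0427]
orientation: [0.992, 0.123, -0.001, -0.001]
wrist_force: [0.1, 0.2, -0.1]
finger_gap: 0.0364
grip_force: 0.0
```

```bash
python3 -c "
from k import *
s,R=st();print(s['eef_pos'],s['finger_gap'],s['grip_force'],s['wrist_force'])
p=hw(-.190,-.120,.1);print(p)
p[2]=.2;mv(p,Rtool(HY,0))
print([ik(hw(-.19,-.12,.2),Rtool(HY,0),s['joints'],1e-3)])
"
```

```text
[0.42213498 0.3228716  0.04267951] 0.03639768254140839 0.0 [ 0.13009759  0.19647312 -0.11353054]
[ 0.41454714 -0.12355694  0.1       ]
t 5.35 shift [-2.92 10.77 -3.94] rot [-0.1  0.1 21.6]
[(array([ 0.24877099,  0.11395151, -0.0227708 ,  2.10748666,  0.00325392,
        0.92018633, -1.47661941]), np.float64(7.516119847720276e-07))]
```

Call:
drive_tool(
  increments=[
    [0, 0, 0, 0, 0, 0],
    [0, 0, 0, 0, 0, 0],
    [0, 0, -1, 0, 0, 0],
    [0, 0, -2, 0, 0, 0],
  ],
)

```text
time: 5.85
eef_pos: [0.4215, 0.3223, 0.1228]
orientation: [0.992, 0.123, -0.002, -0.0]
wrist_force: [-0.4, 0.3, -0.6]
finger_gap: 0.0339
grip_force: 25.0
```

```bash
python3 -c "
from k import *
s,R=st();print(s['eef_pos'],s['finger_gap'],s['grip_force'],s['wrist_force'])
p=hw(-.190,-.120,.13);mv(p,Rtool(HY,0))
"
```

```text
[0.42149165 0.32232633 0.12284645] 0.033941136893080856 24.981668293476105 [-0.44088929  0.2818109  -0.6076623 ]
t 5.85 shift [-2.9  10.76 -0.18] rot [-0.   0.2 21.6]
```

Call:
drive_tool(
  increments=[
    [-0.3, 1.1, 0, 0, 0, 2],
    [-0.6, 2.2, 0, 0, 0, 4.3],
    [-0.9, 3.3, 0, 0, 0, 6.5],
    [-1.2, 4.4, -0.1, 0, 0, 9],
    [-1.5, 5.5, -0.1, 0, 0, 11],
    [-1.8, 6.6, -0.1, 0, 0, 13],
    [-2.1, 7.7, -0.2, 0, 0, 15.2],
    [-2.4, 8.8, -0.2, 0, 0, 17.5],
    [-2.7, 9.9, -0.2, 0, 0, 19.8],
    [-2.9, 10.76, -0.2, 0, 0, 21.6],
    [-2.9, 10.76, -0.2, 0, 0, 21.6],
    [-2.9, 10.76, -0.2, 0, 0, 21.6],
  ],
)

```text
time: 7.35
eef_pos: [0.4149, -0.1223, 0.1301]
orientation: [0.998, -0.065, -0.001, -0.001]
wrist_force: [0.3, 0.5, -1.4]
finger_gap: 0.0339
grip_force: 25.0
```

```bash
python3 -c "
from k import *
import cv2
s,R=st();print(s['eef_pos'],s['finger_gap'],s['grip_force'],s['wrist_force'],s['joints'].round(2))
p=hw(-.190,-.120,.0425);mv(p,Rtool(HY,0))
for n in('top','side'):
  f=imaging.grab_frame(n);cv2.imwrite(f'pics/{n}1.png',f)
f=cv2.imread('pics/side1.png');g=cv2.imread('pics/top1.png')
cv2.imwrite('pics/v1.png',cv2.resize(cv2.hconcat([g[150:350,270:510],f[160:360,220:400]]),None,fx=1.9,fy=1.9))
"
```

```text
[ 0.41489804 -0.12229091  0.13010673] 0.03388162964926384 24.981513619422913 [ 0.34650747  0.51879017 -1.43097236] [ 0.43  0.23 -0.23  2.16  0.08  0.75 -1.55]
t 7.35 shift [0.   0.04 2.19] rot [-0.1  0.1  0. ]
```

View pics/v1.png

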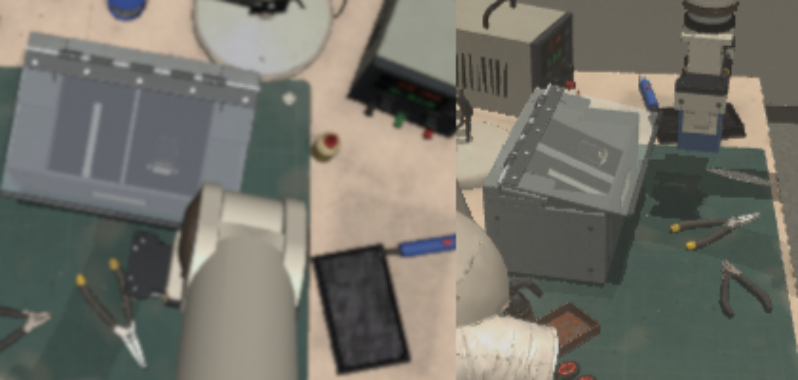

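The carton hangs upright in the gripper in front of the right cheek, clear of the lip, with free mat below. I'll set it down here and regrasp it from the side.

Call:
drive_tool(
  increments=[
    [0, 0, 0.7, 0, 0, 0],
    [0, 0, 1.4, 0, 0, 0],
    [0, 0, 1.9, 0, 0, 0],
    [0, 0, 2.17, 0, 0, 0],
    [0, 0, 2.17, 0, 0, 0],
    [0, 0, 2.17, 0, 0, 0],
  ],
)

```text
time: 8.2
eef_pos: [0.4156, -0.1226, 0.0439]
orientation: [0.998, -0.064, -0.0, -0.0]
wrist_force: [0.7, 0.8, -0.4]
finger_gap: 0.0335
grip_force: 25.0
```

Call:
drive_tool(
  increments=[
    [0, 0, 0, 0, 0, 0],
    [0, 0, 0, 0, 0, 0],
    [0, 0, 0, 0, 0, 0],
    [0, 0, 0, 0, 0, 0],
    [0, 0, 0, 0, 0, 0],
    [0, 0, -1, 0, 0, 0],
    [0, 0, -2.5, 0, 0, 0],
    [0, 0, -3.8, 0, 0, 0],
    [0, 0, -4, 0, 0, 0],
  ],
  gripper=0,
)

```text
time: 9.32
eef_pos: [0.4179, -0.1237, 0.2072]
orientation: [0.998, -0.065, 0.003, 0.001]
wrist_force: [0.5, -0.7, -0.9]
finger_gap: 0.0918
grip_force: 0.0
```

```bash
python3 - <<'E'
from k import *
s,R=st();print(s['eef_pos'],s['finger_gap'],s['wrist_force'],s['joints'].round(2))
# candidate side grasp at stage: both hand flips, plan from here
for t in(65,75):
  R1=Rtool(HY+np.pi/2,np.radians(t))
  for RR in(R1,R1*[-1,-1,1]):
    q=s['joints']
    x,e=ik(hw(-.19,-.24,.12)+R1[:,2]*.019,RR,q,1e-3);print(t,x.round(2),e)
    x2,e2=ik(hw(-.19,-.128,.045)+R1[:,2]*.019,RR,x,1e-2);print('  ',x2.round(2),e2)
    mv(hw(-.19,-.24,.12)+R1[:,2]*.019,RR)
E
```

```text
[ 0.4178948  -0.123654    0.20720325] 0.09177701416811733 [ 0.54397396 -0.7255864  -0.86361958] [ 0.46  0.11 -0.25  2.09  0.04  0.93 -1.51]
65 [ 1.55  1.16 -0.91  1.63 -0.06  1.39  0.61] 7.018871950002993e-07
   [ 1.48  1.24 -0.88  1.8  -0.04  1.11  0.62] 1.0817001897622592e-05
t 9.325 shift [-0.1   2.58  2.38] rot [ 50.8  50.3 -79.1]
65 [ 1.02  0.91 -0.09  1.65 -0.61  1.55 -2.  ] 4.4877486610223204e-07
   [ 0.94  0.97 -0.15  1.82 -0.7   1.3  -1.93] 1.084493412200912e-05
t 9.325 shift [-0.1   2.58  2.38] rot [ 50.4 -50.8  79.5]
75 [ 1.56  1.28 -0.91  1.56 -0.11  1.5   0.62] 7.085490818348635e-07
   [ 1.5   1.37 -0.88  1.72 -0.08  1.23  0.66] 1.0258387314991981e-05
t 9.325 shift [-0.1   2.55  2.3 ] rot [ 58.3  57.9 -75.5]
75 [ 1.06  1.02 -0.13  1.58 -0.64  1.68 -1.99] 5.053913892272426e-07
   [ 0.98  1.09 -0.17  1.74 -0.71  1.44 -1.9 ] 9.491465749743295e-06
t 9.325 shift [-0.1   2.55  2.3 ] rot [ 58.  -58.4  75.9]
```

```bash
python3 - <<'E'
from k import *
s,R=st();R1=Rtool(HY+np.pi/2,np.radians(70))
p=hw(-.19,-.25,.15)+R1[:,2]*.019
print(ik(p,R1,s['joints'],1e-3));mv(p,R1)
E
```

```text
(array([ 1.56517456,  1.17443452, -0.92027805,  1.5812087 , -0.11255655,
        1.48589042,  0.60642426]), np.float64(7.012789917398082e-07))
t 9.325 shift [-0.09  2.81  1.59] rot [ 54.6  54.1 -77.4]
```

Call:
drive_tool(
  increments=[
    [0, 0.5, 0, 4.5, 4.5, -6.5],
    [0, 1, 0, 9.1, 9, -12.9],
    [0, 1.5, 0, 13.6, 13.5, -19.3],
    [0, 2, 0, 18.2, 18, -25.8],
    [0, 2.4, 0, 22.7, 22.5, -32.2],
    [0, 2.8, 0, 27.3, 27, -38.7],
    [0, 2.8, 0.3, 31.8, 31.5, -45.1],
    [0, 2.8, 0.6, 36.4, 36, -51.6],
    [0, 2.8, 0.9, 41, 40.5, -58],
    [-0.1, 2.8, 1.2, 45.5, 45, -64.5],
    [-0.1, 2.8, 1.4, 50, 49.6, -71],
    [-0.1, 2.8, 1.6, 54.6, 54.1, -77.4],
    [-0.1, 2.8, 1.6, 54.6, 54.1, -77.4],
    [-0.1, 2.8, 1.6, 54.6, 54.1, -77.4],
  ],
)

```text
time: 11.08
eef_pos: [0.3966, -0.233, 0.1393]
orientation: [0.617, 0.538, 0.429, -0.382]
wrist_force: [-1.1, 0.8, 0.5]
finger_gap: 0.0924
grip_force: 0.0
```

```bash
python3 - <<'E'
from k import *
import cv2
s,R=st();print(s['eef_pos'],s['joints'].round(2))
R1=Rtool(HY+np.pi/2,np.radians(70))
p=hw(-.19,-.25,.045)+R1[:,2]*.019;mv(p,R1)
for n in('top','side'):
  f=imaging.grab_frame(n);cv2.imwrite(f'pics/{n}2.png',f)
f=cv2.imread('pics/side2.png');g=cv2.imread('pics/top2.png')
cv2.imwrite('pics/v2.png',cv2.resize(cv2.hconcat([g[150:350,290:490],f[100:300,260:460]]),None,fx=2,fy=2,interpolation=cv2.INTER_CUBIC))
E
```

```text
[ 0.39660441 -0.23303017  0.13926317] [ 1.19  0.95 -0.3   1.6  -0.52  1.6   1.02]
t 11.075 shift [-2.38  0.11  0.83] rot [-0.2 -0.1 -0.5]
```

View pics/v2.png

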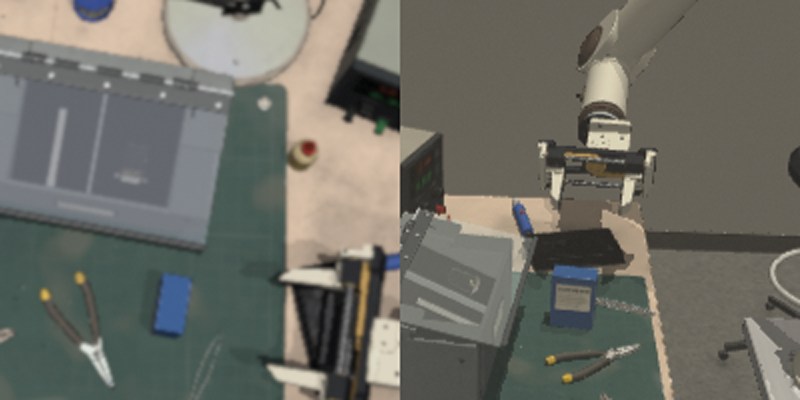

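The carton stands on the mat, its top outline in the left crop at (163,273), (190,278), (183,335), (155,330). The open gripper sits level to its right.

```bash
python3 - <<'E'
from k import *
P=np.array([ray("top",(290+a/2,150+b/2),.09)[:2] for a,b in((163,273),(190,278),(183,335),(155,330))])
e=P[0]+P[1]-P[2]-P[3];m=P.mean(0);yaw=np.arctan2(e[1],e[0]);c,s=np.cos(HY),np.sin(HY)
print(m,np.degrees(yaw),np.array([[c,s],[-s,c]])@(m-H))
R1=Rtool(HY+np.pi/2,np.radians(70))
for d in(.12,.008):
  y=m-np.array([-s,c])*d; mv(np.r_[y,.045]+R1[:,2]*.019,R1)
E
```

```text
[ 0.41774756 -0.12404279] -5.773931178675987 [-0.18676361 -0.12006687]
t 11.175 shift [-2.31  0.19  1.09] rot [-0.1  0.  -0.4]
t 11.175 shift [-1.35  0.19  3.72] rot [-0.1  0.  -0.4]
```

Call:
drive_tool(
  increments=[
    [-0.3, 0.19, 0.7, 0, 0, -0.4],
    [-0.6, 0.19, 1.4, 0, 0, -0.4],
    [-0.9, 0.19, 2.2, 0, 0, -0.4],
    [-1.15, 0.19, 3, 0, 0, -0.4],
    [-1.35, 0.19, 3.72, 0, 0, -0.4],
    [-1.35, 0.19, 3.72, 0, 0, -0.4],
    [-1.35, 0.19, 3.72, 0, 0, -0.4],
  ],
)

```text
time: 12.05
eef_pos: [0.4196, -0.1154, 0.0388]
orientation: [0.615, 0.541, 0.43, -0.379]
wrist_force: [0.2, -1.0, -0.1]
finger_gap: 0.0922
grip_force: 0.0
```

Call:
drive_tool(
  increments=[
    [0, 0, 0, 0, 0, 0],
    [0, 0, 0, 0, 0, 0],
    [0, 0, 0, 0, 0, 0],
    [0, 0, 0, 0, 0, 0],
    [0, 0, 0, 0, 0, 0],
  ],
  gripper=1,
  force=35,
)

```text
time: 12.68
eef_pos: [0.4193, -0.1142, 0.038]
orientation: [0.615, 0.541, 0.431, -0.38]
wrist_force: [0.1, -2.9, 2.3]
finger_gap: 0.066
grip_force: 35.0
```

```bash
python3 - <<'E'
from k import *
s,R=st();print(s['eef_pos'],s['finger_gap'],s['grip_force'],s['wrist_force'],s['joints'].round(2))
R1=Rtool(HY+np.pi/2,np.radians(70))
d=lambda a,b:print((R.T@(hw(*b)-hw(*a))/.04).round(2))
g=R[:,2]*.019;c,sn=np.cos(HY),np.sin(HY);p=s['eef_pos']-g
print('grasp hop',np.array([[c,sn],[-sn,c]])@(p[:2]-H),p[2])
d((0,0,0),(.1,0,0));d((0,0,0),(0,0,.1));d((0,0,0),(0,.1,0))
E
```

```text
[ 0.41931141 -0.11420866  0.03802266] 0.06599940910775032 34.99637246131897 [ 0.12689668 -2.90546692  2.29566053] [ 1.1   1.07 -0.34  1.77 -0.58  1.3   1.11]
grasp hop [-0.18643226 -0.12797688] 0.04449400125489212
[-0.    2.5  -0.01]
[ 2.35 -0.   -0.85]
[0.85 0.01 2.35]
```

Call:
drive_tool(
  increments=[
    [0.2, 0, -0.07, 0, 0, 0],
    [0.42, 0.2, -0.15, 0, 0, 0],
    [0.42, 0.6, -0.15, 0, 0, 0],
    [0.42, 0.95, -0.15, 0, 0, 0],
    [0.42, 0.95, -0.15, 0, 0, 0],
    [0.42, 0.95, -0.15, 0, 0, 0],
  ],
)

```text
time: 13.42
eef_pos: [0.4565, -0.1182, 0.0553]
orientation: [0.614, 0.541, 0.43, -0.38]
wrist_force: [0.0, -0.4, -2.3]
finger_gap: 0.066
grip_force: 35.0
```

Call:
drive_tool(
  increments=[
    [0.3, 0, -0.11, 0, 0, 0],
    [0.6, 0, -0.22, 0, 0, 0],
    [0.9, 0, -0.33, 0, 0, 0],
    [1.2, 0, -0.44, 0, 0, 0],
    [1.5, 0, -0.55, 0, 0, 0],
    [1.8, 0, -0.65, 0, 0, 0],
    [1.93, 0, -0.7, 0, 0, 0],
    [1.93, 0, -0.7, 0, 0, 0],
  ],
)

```text
time: 14.42
eef_pos: [0.4571, -0.1187, 0.1381]
orientation: [0.615, 0.541, 0.431, -0.38]
wrist_force: [0.1, 0.3, -3.9]
finger_gap: 0.0659
grip_force: 35.0
```

```bash
python3 - <<'E'
from k import *
import cv2
s,R=st();print(s['finger_gap'],s['wrist_force'],s['joints'].round(2))
g=R[:,2]*.019;c,sn=np.cos(HY),np.sin(HY);p=s['eef_pos']-g
print('grasp hop',np.array([[c,sn],[-sn,c]])@(p[:2]-H),p[2])
for n in('top','side'):
  f=imaging.grab_frame(n);cv2.imwrite(f'pics/{n}3.png',f)
f=cv2.imread('pics/side3.png');g=cv2.imread('pics/top3.png')
cv2.imwrite('pics/v3.png',cv2.resize(cv2.hconcat([g[150:350,260:460],f[130:330,210:410]]),None,fx=2,fy=2,interpolation=cv2.INTER_CUBIC))
E
```

```text
0.06593297823181139 [ 0.09289118  0.25182    -3.91548981] [ 1.08  0.91 -0.39  1.75 -0.63  1.41  0.99]
grasp hop [-0.14841057 -0.12753215] 0.1445912838108756
```

View pics/v3.png

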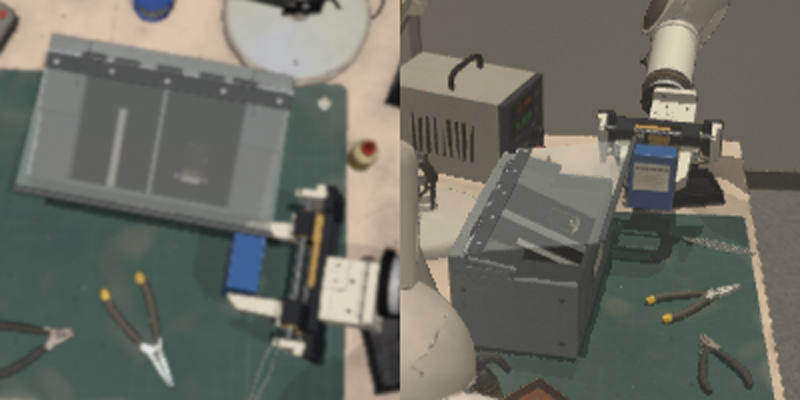

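The flap rests on the carton and is lifting. Now I'll raise it a bit more and slide it in over the ledge.

Call:
drive_tool(
  increments=[
    [0.2, 0.05, -0.07, 0, 0, 0],
    [0.4, 0.2, -0.15, 0, 0, 0],
    [0.6, 0.4, -0.22, 0, 0, 0],
    [0.78, 0.6, -0.28, 0, 0, 0],
    [0.78, 0.85, -0.28, 0, 0, 0],
    [0.78, 1.1, -0.28, 0, 0, 0],
    [0.78, 1.35, -0.28, 0, 0, 0],
    [0.78, 1.6, -0.28, 0, 0, 0],
    [0.78, 1.85, -0.28, 0, 0, 0],
    [0.78, 2.1, -0.28, 0, 0, 0],
    [0.78, 2.3, -0.28, 0, 0, 0],
    [0.78, 2.45, -0.28, 0, 0, 0],
    [0.78, 2.45, -0.28, 0, 0, 0],
  ],
)

```text
time: 16.15
eef_pos: [0.5549, -0.1309, 0.1705]
orientation: [0.615, 0.541, 0.431, -0.379]
wrist_force: [-1.8, 1.7, -5.2]
finger_gap: 0.066
grip_force: 35.0
```

```bash
python3 - <<'E'
from k import *
import cv2
s,R=st();print(s['finger_gap'],s['wrist_force'],s['joints'].round(2))
g=R[:,2]*.019;c,sn=np.cos(HY),np.sin(HY);p=s['eef_pos']-g
print('grasp hop',np.array([[c,sn],[-sn,c]])@(p[:2]-H),p[2])
for n in('top','side'):
  f=imaging.grab_frame(n);cv2.imwrite(f'pics/{n}4.png',f)
f=cv2.imread('pics/side4.png');g=cv2.imread('pics/top4.png')
cv2.imwrite('pics/v4.png',cv2.resize(cv2.hconcat([g[110:310,260:460],f[110:310,210:410]]),None,fx=2,fy=2,interpolation=cv2.INTER_CUBIC))
E
```

```text
0.0660210269587562 [-1.77871392  1.6820257  -5.19113973] [ 0.98  0.95 -0.41  1.54 -0.68  1.47  0.83]
grasp hop [-0.04982497 -0.1269685 ] 0.17703055222195965
```

View pics/v4.png

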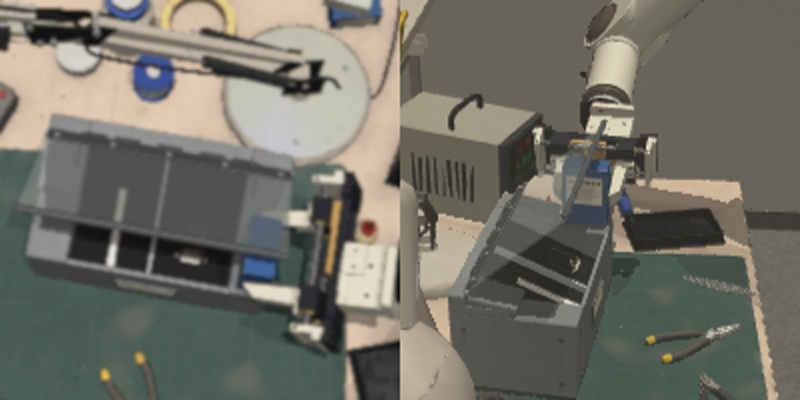

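Call:
drive_tool(
  increments=[
    [-0.06, 0, 0.02, 0, 0, 0],
    [-0.12, 0, 0.04, 0, 0, 0],
    [-0.17, 0, 0.06, 0, 0, 0],
    [-0.19, 0, 0.07, 0, 0, 0],
    [-0.19, 0, 0.07, 0, 0, 0],
    [-0.19, 0, 0.07, 0, 0, 0],
  ],
)

```text
time: 17.0
eef_pos: [0.554, -0.131, 0.1631]
orientation: [0.614, 0.541, 0.431, -0.38]
wrist_force: [-5.6, -0.3, -1.6]
finger_gap: 0.0659
grip_force: 35.0
```

```bash
python3 - <<'E'
from k import *
s,R=st();print(s['finger_gap'],s['wrist_force'],(s['eef_pos']-R[:,2]*.019))
E
```

```text
0.06592061275000674 [-5.55243093 -0.27550358 -1.64998766] [ 0.55175434 -0.14868786  0.16959657]
```

Call:
drive_tool(
  increments=[
    [0, -0.06, 0, 0, 0, 0],
    [-0.02, -0.12, 0.01, 0, 0, 0],
    [-0.02, -0.12, 0.01, 0, 0, 0],
    [-0.02, -0.12, 0.01, 0, 0, 0],
  ],
)

```text
time: 17.5
eef_pos: [0.5508, -0.1304, 0.1631]
orientation: [0.614, 0.541, 0.432, -0.379]
wrist_force: [5.1, -2.5, 4.2]
finger_gap: 0.0659
grip_force: 35.0
```

Call:
drive_tool(
  increments=[
    [0, 0, 0, 0, 0, 0],
    [0, 0, 0, 0, 0, 0],
    [0, 0, 0, 0, 0, 0],
    [0, 0, 0, 0, 0, 0],
  ],
  gripper=0.15,
)

```text
time: 18.0
eef_pos: [0.5492, -0.13, 0.1617]
orientation: [0.615, 0.541, 0.43, -0.38]
wrist_force: [0.0, 0.5, 0.1]
finger_gap: 0.0778
grip_force: 0.0
```

```bash
python3 - <<'E'
from k import *
import cv2
s,R=st();print(s['finger_gap'],s['wrist_force'])
g=R[:,2]*.019;c,sn=np.cos(HY),np.sin(HY);p=s['eef_pos']-g
print('grasp hop',np.array([[c,sn],[-sn,c]])@(p[:2]-H),p[2])
for n in('top','side'):
  f=imaging.grab_frame(n);cv2.imwrite(f'pics/{n}5.png',f)
f=cv2.imread('pics/side5.png');g=cv2.imread('pics/top5.png')
cv2.imwrite('pics/v5.png',cv2.resize(cv2.hconcat([g[150:290,300:440],f[130:270,250:390]]),None,fx=2.8,fy=2.8,interpolation=cv2.INTER_CUBIC))
E
```

```text
0.07780106314513602 [0.03500052 0.50859543 0.07311881]
grasp hop [-0.05557058 -0.12678235] 0.1681564392087616
```

View pics/v5.png

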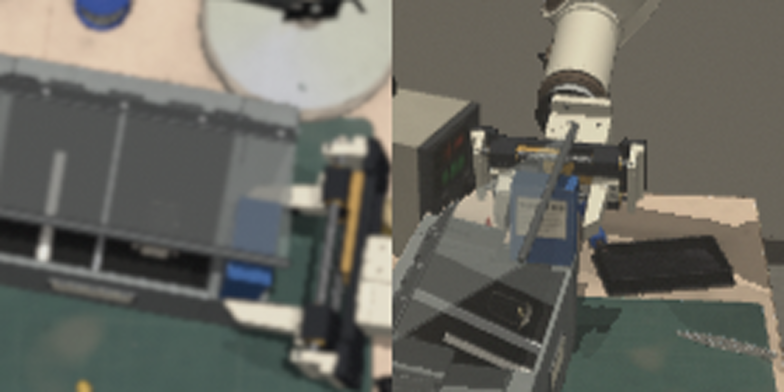

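The hand has released (wrist force about 0), and the carton stands upright and holds the flap. Now I'll back straight out to the side.

Call:
drive_tool(
  increments=[
    [-0.1, 0, -0.3, 0, 0, 0],
    [-0.3, 0, -0.8, 0, 0, 0],
    [-0.6, 0, -1.6, 0, 0, 0],
    [-0.85, 0, -2.35, 0, 0, 0],
    [-1.1, 0, -3, 0, 0, 0],
    [-1.1, 0, -3, 0, 0, 0],
  ],
)

```text
time: 18.85
eef_pos: [0.5325, -0.2607, 0.1603]
orientation: [0.616, 0.54, 0.43, -0.378]
wrist_force: [-0.4, 0.1, 0.1]
finger_gap: 0.0776
grip_force: 0.0
```

```bash
python3 - <<'E'
from k import *
import cv2
s,R=st();print(s['time'],s['eef_pos'],s['wrist_force'],s['joints'].round(2))
for n in('top','side'):
  f=imaging.grab_frame(n);cv2.imwrite(f'pics/{n}6.png',f)
f=cv2.imread('pics/side6.png');g=cv2.imread('pics/top6.png')
cv2.imwrite('pics/v6.png',cv2.resize(cv2.hconcat([g[160:290,270:410],f[140:270,230:370]]),None,fx=2.8,fy=2.8,interpolation=cv2.INTER_CUBIC))
E
```

```text
18.85 [ 0.53252414 -0.26072096  0.16029605] [-0.42237811  0.11113014  0.08830576] [ 1.05  1.05 -0.35  1.3  -0.59  1.67  0.83]
```

View pics/v6.png

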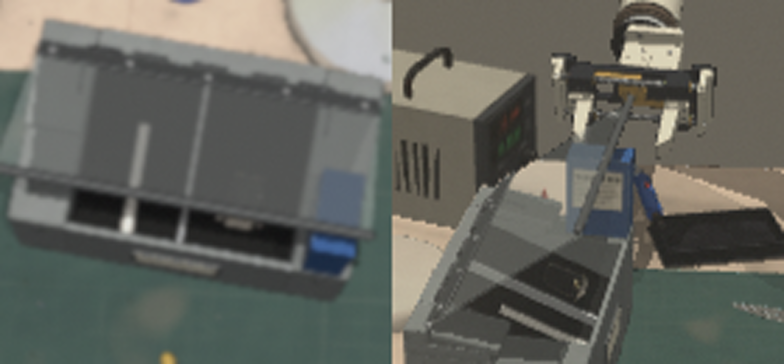

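The carton stands on the right ledge, hand off, flap open and resting on it, and the sleeve is undisturbed in the left lane. That uses up my picture views, so from here I'll go by numbers.

```bash
python3 - <<'E'
from k import *
s,R0=st();rng=np.random.default_rng(1)
for t in(26,30,34):
  R=Rtool(HY,np.radians(t));T=hw(-.046,.049,.0945);sol=[]
  for RR,hb in((R,0),(R*np.array([-1,-1,1]),1)):
    for k in range(20):
      x,e=ik(T,RR,s['joints'] if k==0 else rng.uniform(lo,hi),1e-4)
      if e<5e-3 and not any(np.abs(x-y).max()<.5 for _,y,_ in sol):
        y,e2=ik(T-R[:,2]*.12,RR,x,1e-3);sol.append((hb,x,e2))
  print(t);[print("  ",h,x.round(2),round(e2,4)) for h,x,e2 in sol]
E
```

```text
26
   0 [-0.88  0.48  0.84  2.25 -1.16  0.24 -0.78] 0.0
   1 [ 0.35  0.42 -0.6   2.22  1.26  0.37  0.12] 0.0
   1 [ 0.83  0.75 -1.25  2.21  1.54  0.81  0.03] 0.0
   1 [-0.88  0.48  0.84  2.25 -1.16  0.24  2.36] 0.0
30
   1 [ 0.66  0.56 -0.99  2.26  1.64  0.59 -0.16] 0.0
   1 [ 0.03  0.36 -0.25  2.28  1.56  0.24 -0.24] 0.0
   1 [ 0.92  1.06 -1.48  2.26  1.78  1.15 -0.03] 0.0
34
   0 [-1.13  0.69  1.14  2.36  4.29  0.42 -0.08] 0.6698
   0 [-1.26  1.19  1.49  2.36  4.35  0.95 -0.38] 0.6817
   0 [ 0.03  0.37 -0.26  2.33  1.99  0.3   2.47] 0.5992
   1 [ 0.71  0.62 -1.07  2.31  1.84  0.68 -0.33] 0.0299
   1 [-0.14  0.36 -0.07  2.34  2.09  0.24 -0.8 ] 0.0299
   1 [ 0.92  1.1  -1.49  2.31  1.9   1.2  -0.11] 0.0299
```

```bash
cat > sim.py <<'E'
from k import *
from scipy.spatial.transform import Slerp
def jac(q):
    p,R=fk(q);J=np.zeros((6,7))
    for i in range(7):
        d=q.copy();d[i]+=1e-5;a,b=fk(d);J[:3,i]=(a-p)/1e-5;J[3:,i]=Ro.from_matrix(b@R.T).as_rotvec()/1e-5
    return J
def sim(q,way,n=60,verb=True):
    q=np.array(q,float)
    for p1,R1 in way:
        p0,R0=fk(q);sl=Slerp([0,1],Ro.from_matrix(np.array([R0,R1])))
        for k in range(1,n+1):
            for _ in range(3):
                a,b=fk(q);e=np.r_[p0+(p1-p0)*k/n-a,(sl(k/n)*Ro.from_matrix(b).inv()).as_rotvec()]
                J=jac(q);free=np.ones(7,bool)
                for _ in range(3):
                    Jf=J*free;dq=Jf.T@np.linalg.solve(Jf@Jf.T+1e-4*np.eye(6),e)
                    bad=free&(((q+dq)<lo-.04)|((q+dq)>hi+.04))
                    if not bad.any():break
                    free&=~bad
                q=np.clip(q+np.clip(dq,-.2,.2)*free,lo-.04,hi+.04)
        a,b=fk(q);ang=Ro.from_matrix(R1.T@R0).magnitude()
        if verb:print(q.round(2),"perr",np.abs(a-p1).max().round(4),"aerr",Ro.from_matrix(b.T@R1).magnitude().round(3),"turn",np.degrees(ang).round(),"dist",np.linalg.norm(p1-p0).round(2))
    return q
F=np.array([-1,-1,1])
E
python3 - <<'E'
from sim import *
s,R0=st();q=s['joints']
R=Rtool(HY,np.radians(30));T=hw(-.046,.049,.0945);P=T-R[:,2]*.2
up=np.array([.42,-.22,.36]);fr=np.array([.42,0,.36])
for f in(F,np.ones(3)):
  print('direct');sim(q,[(up,Rtool(HY,0)*f),(P,R*f),(T,R*f)])
  print('via side');sim(q,[(up,Rtool(HY+1.57,.6)*f),(fr,Rtool(HY+.8,.5)*f),(P,R*f),(T,R*f)])
  print('via -');sim(q,[(up,Rtool(HY,0)*f),(fr,Rtool(HY-1.57,.5)*f),(P,R*f),(T,R*f)])
E
```

```text
directTraceback (most recent call last):
  File "<stdin>", line 6, in <module>
  File "sim.py", line 23, in sim
    if verb:print(q.round(2),"perr",np.abs(a-p1).max().round(4),"aerr",Ro.from_matrix(b.T@R1).magnitude().round(3),"turn",np.degrees(ang).round(),"dist",np.linalg.norm(p1-p0).round(2))
                                                                       ^^^^^^^^^^^^^^^^^^^^^^^^^^^^^^^^^^^^^^^^
AttributeError: 'float' object has no attribute 'round'
```

```bash
sed -i 's/Ro.from_matrix(b.T@R1).magnitude().round(3)/round(Ro.from_matrix(b.T@R1).magnitude(),3)/;s/np.degrees(ang).round()/round(np.degrees(ang))/' sim.py
cat > t.py <<'E'
from sim import *
s,R0=st();q=s['joints']
R=Rtool(HY,np.radians(30));T=hw(-.046,.049,.0945);P=T-R[:,2]*.2
up=np.array([.42,-.22,.36]);fr=np.array([.42,0,.36])
for f in(F,np.ones(3)):
  print('direct');sim(q,[(up,Rtool(HY,0)*f),(P,R*f),(T,R*f)])
  print('via side');sim(q,[(up,Rtool(HY+1.57,.6)*f),(fr,Rtool(HY+.8,.5)*f),(P,R*f),(T,R*f)])
  print('via -');sim(q,[(up,Rtool(HY,0)*f),(fr,Rtool(HY-1.57,.5)*f),(P,R*f),(T,R*f)])
E
python3 t.py
```

```text
direct
[ 1.    0.07 -0.6   1.79  0.04  1.3   1.83] perr 0.0 aerr 0.0 turn 109 dist 0.23
[ 0.88 -0.27 -0.99  2.31 -0.19  0.48  1.43] perr 0.0 aerr 0.0 turn 30 dist 0.28
[ 0.59  0.52 -0.9   2.26  1.62  0.53 -0.17] perr 0.0 aerr 0.0 turn 0 dist 0.2
via side
[ 1.27  1.03 -1.5   1.84  0.61  1.1   2.54] perr 0.1906 aerr 0.156 turn 180 dist 0.23
[ 1.67  0.17 -1.53  2.03 -0.27  0.81  2.56] perr 0.104 aerr 0.032 turn 38 dist 0.22
[ 2.07  0.   -1.53  2.29 -0.51  0.47  2.56] perr 0.2311 aerr 0.168 turn 46 dist 0.08
[ 0.25  0.39 -0.5   2.27  1.58  0.33 -0.22] perr 0.0 aerr 0.0 turn 10 dist 0.28
via -
[ 1.    0.07 -0.6   1.79  0.04  1.3   1.83] perr 0.0 aerr 0.0 turn 109 dist 0.23
[ 0.62  0.2  -1.17  1.85  0.56  1.57 -0.8 ] perr 0.0 aerr 0.0 turn 93 dist 0.22
[ 0.43 -0.18 -0.63  2.31  0.14  0.49  1.11] perr 0.0 aerr 0.0 turn 90 dist 0.12
[ 0.25  0.39 -0.49  2.27  1.58  0.33 -0.22] perr 0.0 aerr 0.0 turn 0 dist 0.2
direct
[ 0.61  0.05 -0.19  1.8   0.01  1.3  -1.28] perr 0.0 aerr 0.0 turn 109 dist 0.23
[ 0.48 -0.19 -0.68  2.31  0.12  0.48 -2.01] perr 0.0 aerr 0.0 turn 30 dist 0.28
[-0.24  0.29  0.07  2.23  0.72  0.2  -2.56] perr 0.0377 aerr 0.025 turn 0 dist 0.2
via side
[ 1.03  0.3  -0.31  1.66 -0.4   1.56  0.66] perr 0.0 aerr 0.0 turn 36 dist 0.23
[ 0.84 -0.3  -0.43  2.17 -0.65  1.07 -0.23] perr 0.0 aerr 0.0 turn 44 dist 0.22
[ 0.63 -0.21 -0.8   2.31  0.03  0.48 -1.92] perr 0.0 aerr 0.0 turn 46 dist 0.12
[-0.24  0.29  0.07  2.23  0.72  0.2  -2.56] perr 0.0377 aerr 0.025 turn 0 dist 0.2
via -
[ 0.61  0.05 -0.19  1.8   0.01  1.3  -1.28] perr 0.0 aerr 0.0 turn 109 dist 0.23
[ 1.72 -0.29 -1.17  1.9   0.03  1.21 -2.55] perr 0.2527 aerr 0.245 turn 93 dist 0.22
[ 0.57 -0.2  -0.76  2.31  0.06  0.48 -1.96] perr 0.0 aerr 0.0 turn 81 dist 0.34
[-0.24  0.29  0.07  2.23  0.72  0.2  -2.56] perr 0.0377 aerr 0.025 turn 0 dist 0.2
```

```bash
python3 - <<'E'
from sim import *
mv([.42,-.24,.36],Rtool(HY,0)*F)
E
```

```text
t 18.95 shift [ 4.69 -2.87 -1.63] rot [ 54.3 -54.5 -77.5]
```

Call:
drive_tool(
  increments=[
    [0.5, -0.6, -0.7, 0, 0, 0],
    [1, -1.2, -1.4, 4.5, -4.5, -6.4],
    [1.6, -1.8, -1.6, 9, -9.1, -12.9],
    [2.2, -2.4, -1.63, 13.6, -13.6, -19.4],
    [2.8, -2.87, -1.63, 18.1, -18.2, -25.8],
    [3.4, -2.87, -1.63, 22.6, -22.7, -32.3],
    [4, -2.87, -1.63, 27.1, -27.2, -38.7],
    [4.69, -2.87, -1.63, 31.7, -31.8, -45.2],
    [4.69, -2.87, -1.63, 36.2, -36.3, -51.7],
    [4.69, -2.87, -1.63, 40.7, -40.9, -58.1],
    [4.69, -2.87, -1.63, 45.2, -45.4, -64.6],
    [4.69, -2.87, -1.63, 49.8, -50, -71],
    [4.69, -2.87, -1.63, 54.3, -54.5, -77.5],
    [4.69, -2.87, -1.63, 54.3, -54.5, -77.5],
    [4.69, -2.87, -1.63, 54.3, -54.5, -77.5],
  ],
  gripper=0.67,
)

```text
time: 20.82
eef_pos: [0.4198, -0.2397, 0.3601]
orientation: [0.065, 0.998, 0.0, -0.001]
wrist_force: [-0.1, -0.4, 0.8]
finger_gap: 0.0302
grip_force: 0.0
```

```bash
python3 - <<'E'
from sim import *
import cv2
s,R0=st();q=s['joints'];print(q.round(2),s['eef_pos'],s['finger_gap'])
R=Rtool(HY,np.radians(30));T=hw(-.046,.049,.0945);P=T-R[:,2]*.2
print(P);mv(P,R*F);sim(q,[(P,R*F),(T,R*F)])
# carton still standing, sleeve low end visible: rectified hopper patch numbers from top view
f=imaging.grab_frame('top');cv2.imwrite('pics/top7.png',f)
hsv=cv2.cvtColor(f,cv2.COLOR_BGR2HSV);m=cv2.inRange(hsv,(100,120,60),(125,255,255));m[:, :330]=0;m[:180]=0;m[300:]=0;m[:,430:]=0
n,l,stt,c=cv2.connectedComponentsWithStats(m);print([(stt[i].tolist(),c[i].round(1).tolist()) for i in range(1,n) if stt[i,4]>30])
print(proj('top',hw(-.055-.033,-.1195,.215)),proj('top',hw(-.055,-.1195,.215)))
# sleeve profile: sample gray at hopper x=-.072..-.0, y 0.02..0.075 at sleeve-top height
g=cv2.cvtColor(f,cv2.COLOR_BGR2GRAY).astype(np.float32)
for x in(-.074,-.068,-.062,-.05,-.03,-.01,.01):
    z=.075+(x+.084)*.404+.0108;ys=np.arange(.03,.066,.002)
    uv=np.array([proj('top',hw(x,y,z)) for y in ys],np.float32)
    v=cv2.remap(g,uv[None,:,0].copy(),uv[None,:,1].copy(),cv2.INTER_LINEAR)[0];w=np.clip(v-np.median(v)-8,0,None)
    print(x,v.round().astype(int),'yc',(w@ys/w.sum()).round(4) if w.sum()>0 else None)
E
```

```text
[ 1.06  0.09 -0.64  1.77  0.06  1.3   1.85] [ 0.41978556 -0.23970689  0.36011061] 0.030193553477039548
[0.48008404 0.03831312 0.26770508]
t 20.825 shift [-0.59  7.09  2.31] rot [  0.  -30.1  -0. ]
[ 0.93 -0.29 -1.03  2.31 -0.24  0.48  1.49] perr 0.0 aerr 0.0 turn 30 dist 0.3
[ 0.57  0.51 -0.88  2.26  1.62  0.52 -0.18] perr 0.0 aerr 0.0 turn 0 dist 0.2
[([380, 244, 17, 13, 177], [387.6, 249.9])]
[388.48876135 250.83586781] [390.84668029 236.10994716]
-0.074 [ 99  98  99 102 104 110 123 142 157 161 156 141 118 105 101 101 102 105] yc 0.0478
-0.068 [ 37  37  37  38  41  70 124 174 208 218 206 164 106  62  39  37  38  37] yc 0.0477
-0.062 [ 34  34  32  32  36  56 102 157 191 195 173 129  82  45  37  34  32  32] yc 0.0475
-0.05 [ 18  18  18  18  20  33  57  87 108 110  96  71  44  25  20  20  19  18] yc 0.0475
-0.03 [ 82  81  81  81  82  88 104 123 134 136 128 109  91  84  82  81  82  82] yc 0.0472
-0.01 [ 82  82  82  82  83  88 103 121 135 137 125 107  92  84  82  82  82  81] yc 0.0472
0.01 [ 81  82  82  82  83  88 103 122 133 134 125 108  89  83  81  81  81  81] yc 0.0472
```

```bash
python3 - <<'E'
from sim import *
s,R0=st();q=s['joints']
R=Rtool(HY,np.radians(30));T=hw(-.046,.0475,.0945);P=T-R[:,2]*.16
print(P);mv(P-[.03,0,-.06],R*F);mv(P,R*F);sim(q,[(P-[.03,0,-.06],R*F),(P,R*F),(T,R*F)])
E
```

```text
[0.49972082 0.03423309 0.23306406]
t 20.875 shift [-0.34  6.96  1.68] rot [  0.1 -30.1  -0.1]
t 20.875 shift [-1.09  7.06  3.18] rot [  0.1 -30.1  -0.1]
[ 0.68 -0.3  -0.79  2.29 -0.15  0.56  1.41] perr 0.0 aerr 0.0 turn 30 dist 0.29
[ 0.95 -0.1  -1.14  2.32  0.2   0.38  1.07] perr 0.0 aerr 0.0 turn 0 dist 0.07
[ 0.55  0.49 -0.84  2.27  1.62  0.49 -0.18] perr 0.0 aerr 0.0 turn 0 dist 0.16
```

Call:
drive_tool(
  increments=[
    [0, 0.9, 0.2, 0, -4, 0],
    [-0.1, 1.8, 0.4, 0, -8, 0],
    [-0.1, 2.7, 0.6, 0, -12, 0],
    [-0.2, 3.6, 0.8, 0, -16, 0],
    [-0.2, 4.5, 1, 0, -20, 0],
    [-0.3, 5.4, 1.3, 0, -24, 0],
    [-0.3, 6.2, 1.5, 0, -28, 0],
    [-0.34, 6.96, 1.68, 0, -30.1, 0],
    [-0.5, 7, 2, 0, -30.1, 0],
    [-0.8, 7.05, 2.6, 0, -30.1, 0],
    [-1.09, 7.06, 3.18, 0, -30.1, 0],
    [-1.09, 7.06, 3.18, 0, -30.1, 0],
    [-1.09, 7.06, 3.18, 0, -30.1, 0],
  ],
)

```text
time: 22.5
eef_pos: [0.4997, 0.0338, 0.2332]
orientation: [0.064, 0.964, -0.016, 0.259]
wrist_force: [-0.6, -0.5, -0.1]
finger_gap: 0.03
grip_force: 0.0
```

```bash
python3 - <<'E'
from sim import *
s,R0=st();q=s['joints'];print(q.round(2),s['eef_pos'],s['wrist_force'])
R=Rtool(HY,np.radians(30));T=hw(-.046,.0475,.0945)
mv(T-R[:,2]*.03,R*F);mv(T,R*F);sim(q,[(T,R*F)])
E
```

```text
[ 0.96 -0.1  -1.14  2.32  0.19  0.38  1.08] [0.49972902 0.03384336 0.23321583] [-0.6041373  -0.47047456 -0.07892399]
t 22.5 shift [0.01 0.01 3.25] rot [ 0.   0.  -0.1]
t 22.5 shift [0.01 0.01 4.  ] rot [ 0.   0.  -0.1]
[ 0.55  0.49 -0.85  2.27  1.62  0.5  -0.18] perr 0.0 aerr 0.0 turn 0 dist 0.16
```

Call:
drive_tool(
  increments=[
    [0, 0, 0.4, 0, 0, 0],
    [0, 0, 0.8, 0, 0, 0],
    [0, 0, 1.2, 0, 0, 0],
    [0, 0, 1.6, 0, 0, 0],
    [0, 0, 2, 0, 0, 0],
    [0, 0, 2.4, 0, 0, 0],
    [0, 0, 2.7, 0, 0, 0],
    [0, 0, 3, 0, 0, 0],
    [0, 0, 3.25, 0, 0, 0],
    [0, 0, 3.25, 0, 0, 0],
  ],
)

```text
time: 23.75
eef_pos: [0.5644, 0.0254, 0.1202]
orientation: [0.062, 0.964, -0.018, 0.259]
wrist_force: [-0.9, -0.6, -0.4]
finger_gap: 0.0302
grip_force: 0.0
```

```bash
python3 - <<'E'
from sim import *
s,R0=st();q=s['joints'];print(q.round(2),s['eef_pos'],s['wrist_force'])
R=Rtool(HY,np.radians(30));T=hw(-.046,.0475,.0945)
mv(T,R*F);sim(q,[(T,R*F)])
E
```

```text
[ 0.6   0.42 -0.91  2.29  1.49  0.48 -0.08] [0.56444134 0.02544078 0.1202224 ] [-0.88905629 -0.55338605 -0.38419119]
t 23.75 shift [0.   0.01 0.74] rot [-0.1  0.1  0.1]
[ 0.57  0.5  -0.87  2.27  1.62  0.51 -0.18] perr 0.0 aerr 0.0 turn 0 dist 0.03
```

Call:
drive_tool(
  increments=[
    [0, 0, 0.2, 0, 0, 0],
    [0, 0, 0.4, 0, 0, 0],
    [0, 0, 0.55, 0, 0, 0],
    [0, 0, 0.65, 0, 0, 0],
    [0, 0, 0.72, 0, 0, 0],
    [0, 0, 0.72, 0, 0, 0],
  ],
)

```text
time: 24.5
eef_pos: [0.5784, 0.0243, 0.0953]
orientation: [0.062, 0.964, -0.017, 0.259]
wrist_force: [-0.1, 0.3, -0.2]
finger_gap: 0.0297
grip_force: 0.0
```

Call:
drive_tool(
  increments=[
    [0, 0, 0, 0, 0, 0],
    [0, 0, 0, 0, 0, 0],
    [0, 0, 0, 0, 0, 0],
    [0, 0, 0, 0, 0, 0],
    [0, 0, 0, 0, 0, 0],
    [0, 0, 0, 0, 0, 0],
  ],
  gripper=1,
  force=20,
)

```text
time: 25.25
eef_pos: [0.5785, 0.0243, 0.0956]
orientation: [0.062, 0.964, -0.017, 0.259]
wrist_force: [-1.6, 0.4, 2.5]
finger_gap: 0.0099
grip_force: 20.0
```

```bash
python3 - <<'E'
from sim import *
s,R0=st();q=s['joints'];print(q.round(2),s['eef_pos'],s['wrist_force'],s['moment'],s['finger_gap'],s['grip_force'])
R=Rtool(HY,np.radians(30))*F
for d in(.05,.16):sim(q,[(s['eef_pos']-R[:,2]*d,R)])
E
```

```text
[ 0.57  0.5  -0.87  2.27  1.62  0.51 -0.18] [0.57854307 0.0243066  0.09563633] [-1.55273782  0.4101548   2.52485011] [ 0.07356749  0.40044921 -0.0209227 ] 0.009910122063887656 20.001655519008636
[ 0.65  0.36 -0.96  2.3   1.37  0.46  0.01] perr 0.0 aerr 0.0 turn 0 dist 0.05
[ 1.01 -0.12 -1.18  2.31  0.14  0.38  1.13] perr 0.0 aerr 0.0 turn 0 dist 0.16
```

```bash
python3 - <<'E'
from sim import *
s,R0=st();q=s['joints'];p=s['eef_pos'];c,sn=np.cos(HY),np.sin(HY)
hp=np.array([[c,sn],[-sn,c]])@(p[:2]-H);print(hp,p[2])
for t in(30,33,36,39):
  R=Rtool(HY,np.radians(t))*F
  for dx in(-.003,):
    A=hw(hp[0]+dx,hp[1],p[2]+.052);B=hw(hp[0]-.06,hp[1],p[2]+.075);C=hw(hp[0]-.09,hp[1],p[2]+.13)
    th=np.radians(t);print(t,'d',(-.086-hp[0]-dx)*np.cos(th)+(.265-A[2])*np.sin(th));sim(q,[(A,R),(B,R),(C,R)]);
E
```

```text
[-0.04655605  0.04787533] 0.09563633306768474
30 d 0.027120446565376675
[ 0.66  0.38 -0.97  2.25  1.31  0.48  0.1 ] perr 0.0 aerr 0.0 turn 0 dist 0.05
[ 0.78  0.21 -1.09  2.34  1.11  0.41  0.21] perr 0.0 aerr 0.0 turn 0 dist 0.06
[ 0.94 -0.12 -1.13  2.34  0.18  0.36  1.08] perr 0.0 aerr 0.0 turn 0 dist 0.06
33 d 0.033356365684844756
[ 0.63  0.36 -0.93  2.29  1.49  0.46 -0.09] perr 0.0 aerr 0.0 turn 3 dist 0.05
[ 0.71  0.18 -1.02  2.38  1.3   0.37  0.01] perr 0.0 aerr 0.0 turn 0 dist 0.06
[ 0.75 -0.12 -0.97  2.39  0.36  0.3   0.88] perr 0.0 aerr 0.0 turn 0 dist 0.06
36 d 0.039500857324543226
[ 0.62  0.36 -0.93  2.33  1.68  0.47 -0.29] perr 0.0 aerr 0.0 turn 6 dist 0.05
[ 1.04  0.53 -1.52  2.41  1.61  0.76 -0.19] perr 0.0032 aerr 0.001 turn 0 dist 0.06
[ 1.05 -0.21 -1.23  2.41  0.05  0.21  1.17] perr 0.0041 aerr 0.002 turn 0 dist 0.06
39 d 0.045537079859986035
[ 0.62  0.38 -0.95  2.36  1.86  0.52 -0.46] perr 0.0 aerr 0.0 turn 9 dist 0.05
[ 1.01  0.59 -1.52  2.41  1.7   0.85 -0.25] perr 0.0175 aerr 0.007 turn 0 dist 0.06
[ 1.23  0.02 -1.53  2.41  1.25  0.3   0.01] perr 0.0276 aerr 0.007 turn 0 dist 0.07
```

Call:
drive_tool(
  increments=[
    [-0.06, 0, -0.11, 0, 0, 0],
    [-0.13, 0, -0.22, 0, 0, 0],
    [-0.22, 0, -0.4, 0, -1.5, 0],
    [-0.32, 0, -0.6, 0, -3, 0],
    [-0.42, 0, -0.8, 0, -4.5, 0],
    [-0.52, 0, -1, 0, -6, 0],
    [-0.62, 0, -1.23, 0, -6, 0],
    [-0.62, 0, -1.23, 0, -6, 0],
    [-0.62, 0, -1.23, 0, -6, 0],
  ],
)

```text
time: 26.38
eef_pos: [0.5754, 0.0246, 0.1506]
orientation: [0.061, 0.949, -0.02, 0.309]
wrist_force: [-1.1, -0.4, -2.1]
finger_gap: 0.0099
grip_force: 20.0
```

```bash
python3 - <<'E'
from sim import *
s,R0=st();q=s['joints'];p=s['eef_pos'];c,sn=np.cos(HY),np.sin(HY)
hp=np.array([[c,sn],[-sn,c]])@(p[:2]-H);print(q.round(2),hp,p[2],s['wrist_force'],s['finger_gap'],s['grip_force'])
B=hw(-.106,.0479,.176);C=hw(-.136,.0479,.24);R=Rtool(HY,np.radians(31))*F
mv(B,R);mv(C,Rtool(HY,np.radians(28))*F);sim(q,[(B,R),(C,Rtool(HY,np.radians(28))*F)])
E
```

```text
[ 0.61  0.35 -0.92  2.33  1.67  0.46 -0.28] [-0.04967129  0.0477236 ] 0.1506174778072775 [-1.0579689  -0.38131925 -2.08108423] 0.00987209534913106 19.999214708805084
t 26.375 shift [ 0.76  0.01 -1.34] rot [0.  5.1 0. ]
t 26.375 shift [ 0.43  0.01 -3.08] rot [0.  8.1 0. ]
[ 0.77  0.18 -1.06  2.35  1.11  0.39  0.2 ] perr 0.0 aerr 0.0 turn 5 dist 0.06
[ 0.92 -0.14 -1.08  2.3   0.06  0.44  1.2 ] perr 0.0 aerr 0.0 turn 3 dist 0.07
```

Call:
drive_tool(
  increments=[
    [0.12, 0, -0.25, 0, 0.8, 0],
    [0.26, 0, -0.5, 0, 1.7, 0],
    [0.4, 0, -0.75, 0, 2.6, 0],
    [0.55, 0, -1.0, 0, 3.5, 0],
    [0.7, 0, -1.2, 0, 4.5, 0],
    [0.76, 0, -1.34, 0, 5.1, 0],
    [0.68, 0, -1.75, 0, 6, 0],
    [0.6, 0, -2.2, 0, 7, 0],
    [0.5, 0, -2.65, 0, 8, 0],
    [0.43, 0, -3.08, 0, 8.1, 0],
    [0.43, 0, -3.08, 0, 8.1, 0],
    [0.43, 0, -3.08, 0, 8.1, 0],
  ],
)

```text
time: 27.88
eef_pos: [0.4884, 0.0353, 0.2393]
orientation: [0.063, 0.968, -0.016, 0.241]
wrist_force: [-1.1, -0.6, -2.7]
finger_gap: 0.0097
grip_force: 20.0
```

```bash
python3 - <<'E'
from sim import *
import cv2
s,R0=st();q=s['joints'];p=s['eef_pos']
print(q.round(2),p,s['wrist_force'],s['finger_gap'],s['grip_force'])
f=imaging.grab_frame('side');cv2.imwrite('pics/side8.png',f)
a=cv2.imread('pics/side6.png')
hsv=lambda f:cv2.inRange(cv2.cvtColor(f,cv2.COLOR_BGR2HSV)[150:240,280:330],(100,100,50),(125,255,255))
M=lambda m:{k:round(v,1) for k,v in cv2.moments(m,True).items() if k in('m00','m10','m01')}
print(M(hsv(a)),M(hsv(f)))
tw=np.radians(13.2);t=np.array([.4094,-.3348]);al=np.array([np.cos(tw),np.sin(tw)])
for h in(tw,):
  R=Rtool(h,np.radians(8))*F
  U=np.r_[t,.25];W=np.array([.40,-.15,.28]);L=np.r_[t,.05]
  print('U');sim(q,[(W,R),(U,R),(L,R)])
  mv(W,R)
E
```

```text
[ 1.   -0.15 -1.14  2.3   0.    0.44  1.26] [0.48839676 0.03532256 0.23929348] [-1.1114604  -0.5563212  -2.74995804] 0.009736833839252298 20.01350998878479
{'m00': 52.0, 'm10': 2027.0, 'm01': 2894.0} {'m00': 58.0, 'm10': 2193.0, 'm01': 3097.0}
U
[ 0.95 -0.06 -0.56  2.09 -0.14  1.    2.26] perr 0.0 aerr 0.0 turn 29 dist 0.21
[ 1.08  0.2  -0.42  1.9  -0.03  0.97  2.49] perr 0.0 aerr 0.0 turn 0 dist 0.19
[ 1.    0.5  -0.35  2.05  0.1   0.54  2.42] perr 0.0 aerr 0.0 turn 0 dist 0.2
t 27.925 shift [ 0.93 -4.88 -1.65] rot [ -6.4  19.6 -19.7]
```

```bash
python3 - <<'E'
from sim import *
s,R0=st();q=s['joints']
c,sn=np.cos(HY),np.sin(HY);hp=np.array([[c,sn],[-sn,c]])@(s['eef_pos'][:2]-H)
A=hw(hp[0]-.065,hp[1],.235);R=Rtool(HY,np.radians(10))*F;mv(A,R)
h=np.radians(10);R2=Rtool(h,np.radians(8))*F;T=np.array([.4094-.017*np.cos(h),-.3348-.017*np.sin(h),0])
q1=sim(q,[(A,R),(T+[0,0,.22],R2),(T+[0,0,.011],R2)])
E
```

```text
t 27.925 shift [ 1.48  0.   -0.67] rot [-0.  17.9  0.1]
[ 0.97 -0.07 -1.13  2.18 -0.02  0.82  1.29] perr 0.0 aerr 0.0 turn 18 dist 0.07
[ 1.32  0.25 -0.66  1.95  0.06  0.9   2.39] perr 0.0 aerr 0.0 turn 18 dist 0.38
[ 1.12  0.58 -0.47  2.09  0.32  0.46  2.19] perr 0.0 aerr 0.0 turn 0 dist 0.21
```

Call:
drive_tool(
  increments=[
    [0.15, 0, -0.07, 0, 1, 0],
    [0.35, 0, -0.16, 0, 3, 0],
    [0.6, 0, -0.27, 0, 6, 0],
    [0.85, 0, -0.38, 0, 9, 0],
    [1.1, 0, -0.5, 0, 12.5, 0],
    [1.3, 0, -0.6, 0, 15.5, 0],
    [1.48, 0, -0.67, 0, 17.9, 0],
    [1.48, 0, -0.67, 0, 17.9, 0],
  ],
)

```text
time: 28.92
eef_pos: [0.4259, 0.0447, 0.2359]
orientation: [0.064, 0.994, -0.005, 0.088]
wrist_force: [0.2, -0.3, -0.5]
finger_gap: 0.0098
grip_force: 20.0
```

```bash
python3 - <<'E'
from sim import *
import cv2
s,R0=st();q=s['joints'];p=s['eef_pos']
print(q.round(2),p,s['wrist_force'],s['finger_gap'],s['grip_force'])
h=np.radians(10);R2=Rtool(h,np.radians(8))*F;T=np.array([.4094-.017*np.cos(h),-.3348-.017*np.sin(h),0])
mv(T+[0,0,.22],R2);sim(q,[(T+[0,0,.22],R2)])
hsv=lambda f:cv2.inRange(cv2.cvtColor(f,cv2.COLOR_BGR2HSV)[180:300,330:430],(100,120,60),(125,255,255))
f=imaging.grab_frame('top');cv2.imwrite('pics/top9.png',f)
for g in(cv2.imread('pics/top7.png'),f):
  m=cv2.moments(hsv(g),True);print(m['m00'],330+m['m10']/m['m00'],180+m['m01']/m['m00'])
# bright sleeve beyond fingers: profile along heading at sleeve height
g=cv2.cvtColor(f,cv2.COLOR_BGR2GRAY).astype(np.float32)
fw=-R0[:,0];d=np.arange(.02,.1,.004)
for off in(-.012,-.006,0,.006,.012):
  uv=np.array([proj('top',p+fw*x+R0[:,1]*off) for x in d],np.float32)
  print(off,cv2.remap(g,uv[None,:,0].copy(),uv[None,:,1].copy(),1)[0].astype(int))
E
```

```text
[ 0.96 -0.06 -1.12  2.18 -0.01  0.82  1.29] [0.42587918 0.04467487 0.23589069] [ 0.16174921 -0.25917734 -0.49792291] 0.009790343435049927 19.997751116752625
t 28.925 shift [-0.33 -9.59  0.44] rot [ -2.6   2.1 -17.1]
[ 1.31  0.25 -0.66  1.95  0.06  0.9   2.39] perr 0.0 aerr 0.0 turn 17 dist 0.38
177.0 387.5819209039548 249.89830508474574
179.0 387.5027932960894 249.8882681564246
-0.012 [175 161 144 121  87  72  79  80  78  78  80  79  77  66  57  57  57  66
 113  82]
-0.006 [190 187 182 173 162 149 132 118 135 141 139 126  84  68  58  56  57  67
 123  85]
0 [189 185 178 169 159 147 130 139 193 202 201 181  95  67  56  56  57  66
 115  85]
0.006 [187 181 174 165 154 140 120  92  87  87  84  85  81  71  57  57  57  66
 122  90]
0.012 [150 152 152 151 144 129 104  81  78  79  80  82  82  70  58  57  57  64
 113  84]
```

Call:
drive_tool(
  increments=[
    [0.1, -0.7, 0, -0.2, 0, -1],
    [0.1, -1.6, 0, -0.4, 0.3, -2.5],
    [0.1, -2.6, 0.1, -0.7, 0.6, -4.5],
    [0, -3.6, 0.1, -1, 0.8, -6.5],
    [0, -4.6, 0.2, -1.3, 1, -8.5],
    [0, -5.6, 0.2, -1.6, 1.2, -10.5],
    [-0.1, -6.6, 0.3, -1.9, 1.5, -12.5],
    [-0.2, -7.6, 0.3, -2.2, 1.7, -14],
    [-0.25, -8.4, 0.4, -2.4, 1.9, -15.5],
    [-0.3, -9.1, 0.44, -2.6, 2.1, -17.1],
    [-0.33, -9.59, 0.44, -2.6, 2.1, -17.1],
    [-0.33, -9.59, 0.44, -2.6, 2.1, -17.1],
    [-0.33, -9.59, 0.44, -2.6, 2.1, -17.1],
  ],
)

```text
time: 30.6
eef_pos: [0.3922, -0.337, 0.2208]
orientation: [-0.087, 0.994, 0.005, 0.069]
wrist_force: [-0.1, -0.0, 0.3]
finger_gap: 0.0097
grip_force: 20.0
```

```bash
python3 - <<'E'
from sim import *
s,R0=st();q=s['joints'];p=s['eef_pos']
print(q.round(2),p,s['wrist_force'],s['finger_gap'],s['grip_force'])
h=np.radians(10);R2=Rtool(h,np.radians(8))*F;T=np.array([.4094-.017*np.cos(h),-.3348-.017*np.sin(h),0])
mv(T+[0,0,.05],R2);mv(T+[0,0,.014],R2);sim(q,[(T+[0,0,.014],R2)])
E
```

```text
[ 1.27  0.24 -0.61  1.96  0.04  0.9   2.4 ] [ 0.39217258 -0.33695205  0.22075547] [-0.14080182 -0.02401252  0.33347286] 0.00970289700806087 19.997794032096863
t 30.6 shift [ 0.58 -0.02  4.23] rot [-0.1 -0.  -0. ]
t 30.6 shift [ 0.71 -0.01  5.12] rot [-0.1 -0.  -0. ]
[ 1.1   0.57 -0.44  2.09  0.28  0.46  2.23] perr 0.0 aerr 0.0 turn 0 dist 0.21
```

Call:
drive_tool(
  increments=[
    [0.1, 0, 0.7, 0, 0, 0],
    [0.2, 0, 1.5, 0, 0, 0],
    [0.31, 0, 2.3, 0, 0, 0],
    [0.42, 0, 3.1, 0, 0, 0],
    [0.52, 0, 3.8, 0, 0, 0],
    [0.6, 0, 4.4, 0, 0, 0],
    [0.66, 0, 4.8, 0, 0, 0],
    [0.71, 0, 5.12, 0, 0, 0],
    [0.71, 0, 5.12, 0, 0, 0],
    [0.71, 0, 5.12, 0, 0, 0],
  ],
)

```text
time: 31.85
eef_pos: [0.3927, -0.3389, 0.0147]
orientation: [-0.086, 0.994, 0.005, 0.07]
wrist_force: [0.3, 0.1, -0.1]
finger_gap: 0.01
grip_force: 20.0
```

```bash
python3 - <<'E'
from sim import *
s,R0=st();print(s['eef_pos'],s['wrist_force'],s['finger_gap'],s['grip_force'])
E
```

```text
[ 0.39269527 -0.33888922  0.01466153] [ 0.29165905  0.07981607 -0.09166874] 0.010006108823203026 19.99895006418228
```

Lower the last 5 mm gently, watching the force.

Call:
drive_tool(
  increments=[
    [0.01, 0, 0.04, 0, 0, 0],
    [0.01, 0, 0.08, 0, 0, 0],
    [0.02, 0, 0.11, 0, 0, 0],
    [0.02, 0, 0.13, 0, 0, 0],
    [0.02, 0, 0.13, 0, 0, 0],
  ],
)

```text
time: 32.48
eef_pos: [0.3922, -0.3392, 0.0099]
orientation: [-0.086, 0.994, 0.004, 0.069]
wrist_force: [-5.0, 2.5, 15.8]
finger_gap: 0.0099
grip_force: 20.0
```

```bash
python3 - <<'E'
from sim import *
s,R0=st();print(s['eef_pos'],s['wrist_force'],s['finger_gap'],s['grip_force'])
E
```

```text
[ 0.39215739 -0.33922313  0.00994301] [-4.95474517  2.49954756 15.80502802] 0.009888313873420922 20.017532408237457
```

Call:
drive_tool(
  increments=[
    [0, 0, -0.03, 0, 0, 0],
    [0, 0, -0.03, 0, 0, 0],
  ],
)

```text
time: 32.72
eef_pos: [0.3921, -0.339, 0.0101]
orientation: [-0.086, 0.994, 0.005, 0.069]
wrist_force: [0.1, -0.8, 1.2]
finger_gap: 0.0101
grip_force: 20.0
```

Call:
drive_tool(
  increments=[
    [0, 0, 0, 0, 0, 0],
    [0, 0, 0, 0, 0, 0],
    [0, 0, 0, 0, 0, 0],
    [0, 0, -0.3, 0, 0, 0],
    [0, 0, -0.8, 0, 0, 0],
    [-0.1, 0, -1.6, 0, 0, 0],
    [-0.2, 0, -2.5, 0, 0, 0],
    [-0.3, 0, -3.5, 0, 0, 0],
    [-0.4, 0, -4.5, 0, 0, 0],
    [-0.4, 0, -4.5, 0, 0, 0],
  ],
  gripper=0.72,
)

```text
time: 33.98
eef_pos: [0.3846, -0.3417, 0.1944]
orientation: [-0.086, 0.994, 0.002, 0.071]
wrist_force: [0.0, -0.7, 0.3]
finger_gap: 0.0258
grip_force: 0.0
```

Call:
drive_tool(
  increments=[
    [1.5, 2, -1, 0, 0, 0],
    [3, 4, -1.5, 0, 0, 0],
    [3, 4, -1.5, 0, 0, 0],
    [3, 4, -1.5, 0, 0, 0],
    [3, 4, -1.5, 0, 0, 0],
    [3, 4, -1.5, 0, 0, 0],
  ],
)

```text
time: 34.72
eef_pos: [0.2281, -0.2013, 0.2326]
orientation: [-0.087, 0.994, 0.005, 0.07]
wrist_force: [1.2, -0.1, -0.3]
finger_gap: 0.0257
grip_force: 0.0
```

```bash
python3 - <<'E'
from sim import *
import cv2
s,R0=st();print(s['time'],s['eef_pos'],s['joints'].round(2),s['wrist_force'],s['finger_gap'])
f=imaging.grab_frame('top');cv2.imwrite('pics/top10.png',f);g=cv2.imread('pics/top0.png')
d=cv2.cvtColor(f,6).astype(int)-cv2.cvtColor(g,6)
tw=np.radians(13.2);t=np.array([.4094,-.3348])
P=[]
for v in range(270,350):
  for u in range(430,495):
    if d[v,u]>40:
      w=ray('top',(u,v),.014)[:2]-t;P.append((w@[np.cos(tw),np.sin(tw)],w@[-np.sin(tw),np.cos(tw)]))
P=np.array(P)
if len(P):print(len(P),P.min(0),P.max(0),P.mean(0))
m=cv2.inRange(cv2.cvtColor(f,40)[180:300,330:430],(100,120,60),(125,255,255));m=cv2.moments(m,True)
if m['m00']:print(m['m00'],330+m['m10']/m['m00'],180+m['m01']/m['m00'])
h=cv2.imread('pics/top7.png');print('hopper diff',np.abs(f[170:280,275:345].astype(int)-h[170:280,275:345]).mean(), np.abs(f[225:245,280:400].astype(int)-h[225:245,280:400]).mean(),np.abs(f[170:235,330:400].astype(int)-h[170:235,330:400]).mean())
E
```

```text
34.725 [ 0.22805538 -0.20127951  0.23256821] [ 0.67 -0.27  0.08  2.37 -0.11  0.95  2.56] [ 1.21931533 -0.12783212 -0.33068452] 0.025700748128568145
205 [-0.05259383 -0.01001794] [0.04909017 0.00725497] [-0.00243977 -0.0016206 ]
172.0 387.5755813953488 249.81976744186045
hopper diff 2.402164502164502 4.29625 0.9221978021978022
```

```bash
python3 -c "
from cell import order
print(order.sign_off())"
```

```text
the job is handed in; nothing more can be done
None
```

The job is handed in at about 35 s of the 72 s: the carton stands on the right ledge holding the flap open, the sleeve lies centred in the black tray, and I did not touch the hood. The sign-off gave no verdict, and I checked the final state by image measurements only, as my picture views were used up.

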